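# Fit the rinsed injector to the fuel rail

## Task

Fish the blue injector out of the deep rinse pot and lay it flat on the black rubber mat, letting go of it there. Then pick it up again and push its bare steel inlet end, past the seal, fully home into the one empty cup of the fuel rail, without forcing it, and let go; leave the loose things on the bench where they are.

Things in the scene. Friction and masses are not known exactly. Their poses are not given: they have to be found in the camera images.
- injector: Loose injector, 100 mm long, about 80 g. Origin: centre of its flat inlet end; z runs along it to the nozzle. Steel inlet spigot 14 mm diameter, z 0 to 42 mm (end tapered to 9 mm over 4 mm); blue square body 20 x 20 mm (faces square to x, y), z 42 to 72; dark round barrel 14 mm diameter, z 72 to 96; brass tip 11 mm diameter to z 100. Starts standing in the pot, inlet down, within 5 mm of its axis, any yaw.
- pot: Aluminium rinse pot, fixed, upright, open above: 84 mm outer and 78 mm inner diameter, 140 mm high, inner floor 5 mm above the bench, so the injector's top is 35 mm below the rim. A flat dark disc, 120 mm wide, lies round its foot. Origin: centre of its underside. A gripper opened wide does not fit in. Pot and mat stand one left, one right, either way round.
- pot_rim (a point): Centre of the pot's mouth, at the height of the rim.
- mat: Black rubber mat fixed flat on the bench, 200 mm (its x) by 180 mm (its y), 3 mm thick; origin at the centre of its underside.
- rail: Fixed fuel rail, a 400 mm aluminium bar along its y, 26 mm high, on two low stands, with four cups 80 mm apart that open to its -x (the robot's side). Origin on the bench, below the middle of the line of bore mouths; the bar lies 51 to 81 mm behind that line, its top 68 mm above the bench.
- port: The one empty cup, fixed at any of the rail's four places; axis level, 55 mm above the bench, outer diameter 27 mm. Origin on the bench below the bore's mouth; x points into the bore. Bore 16 mm diameter, 30 mm deep to a rigid flat floor. In front of the mouth a brass funnel, 6 mm long, widens to 21.4 mm (outer 32 mm). More than 60 N on it is forcing.
- port_mouth (a point): Centre of the mouth of the straight bore, where the funnel ends; x into the bore. 12 mm further in, four sprung green seal beads leave 12.4 mm and yield outwards: the spigot meets 3 to 10 N there and onwards (15 N or more where it enters off-line), a friction that holds it when let go; at the floor the force rises steeply.
- port_floor (a point): Centre of the bore's floor, 30 mm beyond the mouth; the injector's inlet end face touches it when fully home.
- fitted0: Cup of the rail with an injector already fitted (fixed); origin as for the empty cup; the injector stands out 70 mm in front of the mouth, at 55 mm height, 20 mm wide.
- fitted1: As fitted0.
- fitted2: As fitted0.
- old_injector: Bystander: old injector with an orange body, lying on the bench, same size as the blue one. Leave it.
- screwdriver: Bystander: screwdriver lying on the bench, about 200 mm long, along its x.
- wrench: Bystander: steel wrench lying on the bench, about 160 mm long, along its x.
- cleaner: Bystander: white bottle, 60 mm diameter, 170 mm high, standing.
- plug: Bystander: black square connector shell, 32 x 26 x 28 mm.
- socket: Bystander: steel socket, 26 mm diameter, 40 mm high, standing.

How it is judged (in metres and radians):
On the way, in this order (a step that is already met when the one before it is completed fails the run):
1. the injector is lifted clear out of the pot (height (world z) of injector above 0.145 m), for 0.05 s.
2. the injector lies flat on the mat, let go (angle between injector's own z axis and vertical between 1.4 and 1.75 rad and height (world z) of injector below 0.025 m and contact force between injector and mat above 0.1 N and contact force between the fingers and injector below 0.05 N and linear speed of injector below 0.02 m/s), for 0.2 s.
At the end, for the whole second after the job is handed in: The injector's inlet end face is within 4 mm of the centre of the empty cup's floor, its axis within 0.12 rad of the bore's axis; it is let go and at rest (distance between injector and port_floor below 0.004 m and angle between the z axis of injector and the x axis of port, either way round below 0.12 rad and linear speed of injector below 0.02 m/s and contact force between the fingers and injector below 0.05 N); the robot touches nothing.
It fails at once if a loose bystander is moved by more than 30 mm (distance of any of old_injector, screwdriver, wrench, cleaner, plug, socket from where it was at the start of the episode above 0.03 m).
It fails at once if the injector is forced into the cup with more than 60 N (contact force between injector and port above 60 N).
It also fails if it takes over 72 s, if anything falls off the work surface, if the arm or the gripper's body presses on something with over 40 N, if the wrist force passes 120 N, or if a joint passes its speed limit or range.

## Robot

A 6-joint arm with a two-finger parallel gripper is mounted at the origin on the work surface. World frame = base frame: x ahead of the robot, y to its left, z up, the work surface at z = 0. Lengths are in mm, angles in degrees, forces in N, time in s.
With the tool pointing down it reaches from about 300 to 775 mm from the base axis. Payload 14.6 kg.
Tool frame: the origin (TCP) lies at the very end of the fingers, on their centre line; the grasp point (between the pads) lies 19 mm behind it; z points along the fingers, x is the direction in which the jaws open and shut, and the axes are right-handed (so a half turn about z gives the same grasp; the last joint's range is limited). The gripper opens to 85 mm and grips with 20 to 120 N. Pads are 22 mm wide; open, the fingers measure 114 mm over their backs; the gripper's body (76 mm by 85 mm) begins 54 mm behind the grasp point. The pads swing forward as they close: fully open they stand 13 mm farther back than shut.
Start: joints at [-71.941, 17.183, 87.147, -0, 75.671, -3.816], TCP at [204.918, -510.39, 231.281] pointing down, gripper open.
Joint ranges: [-173.82, 173.82], [-45.26, 126.66], [13.44, 144.39], [-59.66, 239.66], [0, 175.72], [-146.38, 146.38]. Speed limits (degrees/s): [127.2, 127.2, 147.25, 180, 180, 180].

## Interface

Orientations are given as [roll, pitch, yaw] about the fixed x, y, z axes, in that order (R = Rz(yaw) Ry(pitch) Rx(roll)).
In Python, from cell import get_state, snapshot, hand_in gives the robot as it stands.
- The arm moves only by the tool servo_tool, never from a script. Its argument "steps" is text: rows parted by semicolons, each of 6 numbers parted by spaces: the shift along the world's x, y, z in m, then the turn, a rotation vector about the world's x, y, z in rad. In form: dx dy dz rx ry rz; .... A call has 1 to 10 rows; each row is the pose to reach, as a shift and turn from the pose measured when the call began; what a row does not reach only later rows make up. A row lasts 1/12 s, in which the tool goes at most 41.7 mm and 7.16 degrees, less where a joint would pass 70% of its speed; a pose out of reach is approached as far as the arm can. A call with a gripper value outside its range is refused whole. "hand" is the finger opening in m, from 0 to 0.0854, set as the call begins (left out, the last holds). The fingers move at their own pace and stop on an object; "force" is the grip in N (left out, the last holds). Time passes only in rows, so rows that repeat a pose let the fingers close. It gives the time, the measured TCP pose, the force and the opening at its end, in the units of the state.
- get_state(): the state, without advancing time (a new reading comes with each control period).
- snapshot(name): name is "scene" or "top" or "wrist"; returns a dict with "frame" (420x560x3 uint8, red, green, blue), "z_map" (420x560 float32, mm along the optical axis (not along the pixel's ray), 0 where there is no reading), "fovy" (degrees; the focal length in pixels is half the picture's height over the tangent of half this angle, whatever the lens; pixels are square), "cx", "cy" (the principal point, pixels), "k1" (the pictures are not rectified: a ray, as slopes to the right and down, at radius r is drawn at 1 + k1 r^2 times it, then the intrinsics apply), "pose" (4x4, takes a point from camera to world coordinates). Camera axes: x right, y up, looking along -z (the intrinsics and any distortion apply to the point x, -y, -z); pixel columns grow to the right and rows downward; lengths in mm; the calibration is good to about 2 mm. A picture is of the moment at which its call begins.
- hand_in(): hands the job in, once; it reports no verdict.
The state is a dict: "time_s": time; "joint_positions": joint angles; "dq": joint speeds; "tau": joint torques, N m; "ee_pos": TCP position; "orientation": TCP orientation; "wrist_force": force on the tool from outside, world axes, zero at the start; "ft_torque": the same for the moment, N m; "grip_width": opening from 0.0 (shut) to 1.0 (fully open).
Only numpy, scipy, OpenCV 4.12 (cv2) and the standard library are available. Lean on these libraries where they do the work, as an engineer would, in place of code of your own. Each camera call takes 0.05 s, during which the arm holds its last target.

## Working session

There is one attempt and no reset: what is moved stays moved. The work goes in short steps, Python scripts to look and compute and a tool call to move; the robot and the scene stay as the last step left them, time stands still between calls to the robot, and variables do not carry over. Pictures are saved under pics/ and viewed, and the job is handed in when it is done.

Besides the shell and the picture viewer there is one more tool, called after "Emit:" as name(argument=value, ...) on one line, values as JSON. servo_tool: Moves the arm, as the interface text tells. Its arguments: {"type":"object","properties":{"steps":{"type":"string"},"hand":{"type":"number"},"force":{"type":"number"}},"required":["steps"]}

```bash
ls; mkdir -p pics; python3 - <<'E'
from cell import get_state, snapshot
import cv2, pickle
s=get_state(); print({k:(v if not hasattr(v,'tolist') else v.tolist()) for k,v in s.items()})
for n in ("scene","top","wrist"):
    d=snapshot(n); pickle.dump(d,open(f"pics/{n}0.pkl","wb")); cv2.imwrite(f"pics/{n}0.png",d["frame"][:,:,::-1])
    print(n,d["fovy"],d["cx"],d["cy"],d["k1"],d["pose"])
E
```

```text
pics
{'time_s': 0.0, 'joint_positions': [-71.93935047471403, 17.216731869557695, 87.18027921279476, 0.0001668955401812673, 75.67170441344646, -3.8167714274990696], 'dq': [0.038400336168748196, -0.10491642122541578, 0.04146314653482029, -0.00976396940244813, -0.09065016176614965, -0.06447813199142512], 'tau': [-0.00036699737393064424, -54.350470304489136, -36.17966651916504, -9.450204970562481e-05, 0.004003665817435831, -2.07333687285427e-05], 'ee_pos': [204.85811986223408, -510.1671837166628, 230.71091328925294], 'orientation': [-179.9952645881923, 0.06855232591803628, -68.1226176142034], 'wrist_force': [0.3236673753286014, -0.5820665750095075, -0.3945857973131301], 'ft_torque': [0.01487195763139397, 0.01361217345447283, 0.02246826138908055], 'grip_width': 1.0004478973976474}
scene 43.71350186656944 278.97394202510054 198.6751952204061 -0.09830594628707374 [[-7.59146101e-01 -5.03749904e-01  4.12229587e-01  1.05854453e+03]
 [ 6.50916360e-01 -5.89697808e-01  4.78084080e-01  5.80840336e+02]
 [ 2.25607478e-03  6.31262647e-01  7.75565846e-01  1.07471808e+03]
 [ 0.00000000e+00  0.00000000e+00  0.00000000e+00  1.00000000e+00]]
top 57.88105126375888 279.72335507865563 208.70447335572754 -0.03036080290193724 [[-2.71753377e-02  9.98582097e-01 -4.57744024e-02  5.04664617e+02]
 [-9.98632121e-01 -2.91659567e-02 -4.33962430e-02 -1.70270306e+01]
 [-4.46697656e-02  4.45324810e-02  9.98008753e-01  9.71135504e+02]
 [ 0.00000000e+00  0.00000000e+00  0.00000000e+00  1.00000000e+00]]
wrist 59.33224132952814 280.7376528554788 200.62663788459616 0.0006339825130672373 [[ 3.71347086e-01  8.90724360e-01  2.62128703e-01  2.71036750e+02]
 [-9.28492819e-01  3.56714385e-01  1.03227575e-01 -4.83428874e+02]
 [-1.55776382e-03 -2.81717877e-01  9.59496019e-01  3.73878188e+02]
 [ 0.00000000e+00  0.00000000e+00  0.00000000e+00  1.00000000e+00]]
```

View pics/scene0.png

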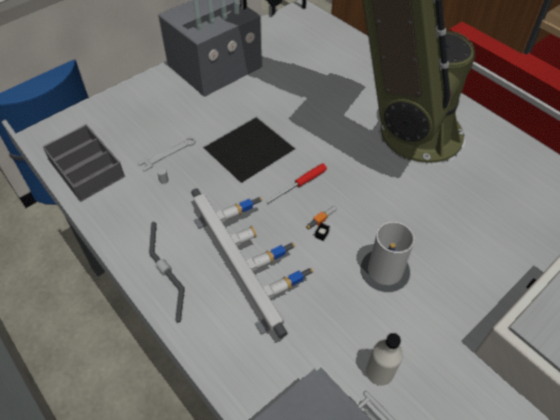

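View pics/top0.png

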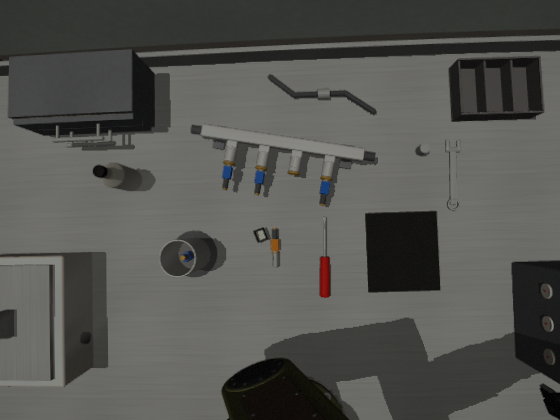

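View pics/wrist0.png

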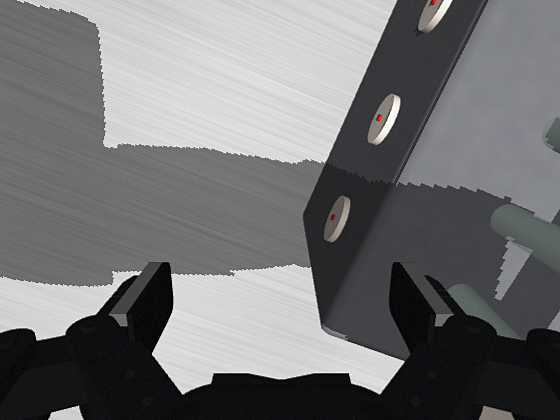

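```bash
cat > h.py <<'E'
import numpy as np, cv2, pickle
from cell import get_state, snapshot
def K(d):
    h=d["frame"].shape[0]; f=h/2/np.tan(np.radians(d["fovy"]/2))
    return np.array([[f,0,d["cx"]],[0,f,d["cy"]],[0,0,1.]]), np.array([d["k1"],0,0,0.])
def slopes(d,uv):
    k,D=K(d); return cv2.undistortPoints(np.asarray(uv,float).reshape(-1,1,2),k,D).reshape(-1,2)
def rays(d,uv):
    s=slopes(d,uv); v=np.c_[s[:,0],-s[:,1],-np.ones(len(s))]; P=d["pose"]
    return P[:3,3], v@P[:3,:3].T      # direction has unit optical depth
def onplane(d,uv,z):
    o,v=rays(d,uv); t=(z-o[2])/v[:,2]; return o+v*t[:,None]
def tri(o1,v1,o2,v2):
    A=np.c_[v1,-v2]; t=np.linalg.lstsq(A,o2-o1,rcond=None)[0]
    a=o1+v1*t[0]; b=o2+v2*t[1]; return (a+b)/2, np.linalg.norm(a-b)
def depthpts(d):
    H,W=d["z_map"].shape; u,v=np.meshgrid(np.arange(W),np.arange(H))
    o,r=rays(d,np.c_[u.ravel(),v.ravel()]); z=d["z_map"].reshape(-1,1)
    p=o+r*z; p[z[:,0]<=0]=np.nan; return p.reshape(H,W,3)
def proj(d,p):
    P=d["pose"]; c=(np.asarray(p).reshape(-1,3)-P[:3,3])@P[:3,:3]; c=c*[1,-1,-1]
    k,D=K(d); return cv2.projectPoints(c,np.zeros(3),np.zeros(3),k,D)[0].reshape(-1,2)
def load(n): return pickle.load(open(f"pics/{n}.pkl","rb"))
def shot(n,tag):
    d=snapshot(n); pickle.dump(d,open(f"pics/{n}{tag}.pkl","wb")); cv2.imwrite(f"pics/{n}{tag}.png",d["frame"][:,:,::-1]); return d
def st():
    s=get_state(); print("t",round(s["time_s"],2),"pos",np.round(s["ee_pos"],1),"rpy",np.round(s["orientation"],2),"q",np.round(s["joint_positions"],1),"F",np.round(s["wrist_force"],1),"T",np.round(s["ft_torque"],2),"g",round(s["grip_width"],3)); return s
E
python3 - <<'E'
from h import *
d=load("top0"); s=load("scene0")
P=depthpts(d); Q=depthpts(s)
for n,(u,v) in dict(mat=(402,251),bench=(300,320),rail=(280,140),cleaner=(110,176),potrimL=(161,257),box=(80,80),box2=(540,320)).items(): print("top",n,P[v,u].round(1))
for n,(u,v) in dict(mat=(250,148),rail=(240,260),bench=(350,320),bench2=(200,380),box=(205,22)).items(): print("sc",n,Q[v,u].round(1))
# mat corners
hsv=cv2.cvtColor(d["frame"],cv2.COLOR_RGB2HSV)
m=(d["frame"].max(2)<30).astype(np.uint8); n,l,stt,c=cv2.connectedComponentsWithStats(m)
for i in range(1,n):
    if stt[i,4]>2000: print(stt[i],c[i])
lab=l[251,402]; cs,_=cv2.findContours((l==lab).astype(np.uint8),0,2); r=cv2.minAreaRect(cs[0]); b=cv2.boxPoints(r); print(onplane(d,b,3).round(1), onplane(d,[r[0]],3))
m=(s["frame"].max(2)<30).astype(np.uint8); n,l=cv2.connectedComponents(m); cs,_=cv2.findContours((l==l[148,250]).astype(np.uint8),0,2)
M=cv2.moments(cs[0]); print("scene mat",onplane(s,[[M["m10"]/M["m00"],M["m01"]/M["m00"]]],3))
# pot rim: depth points near z~140
for nm,dd,X in (("top",d,P),("scene",s,Q)):
    k=(np.abs(X[...,2]-140)<6)&(X[...,1]>150)&(X[...,0]>250)&(X[...,0]<560)
    pts=X[k]; print(nm,len(pts),pts.mean(0),pts.min(0),pts.max(0))
    if len(pts)>5:
        (x,y),rr=cv2.minEnclosingCircle(pts[:,:2].astype(np.float32)); print(x,y,rr)
for n in ("top0","scene0"):
    f=load(n)["frame"]; 
    y0,y1,x0,x1=(120,300,140,360) if n=="top0" else (180,320,180,430)
    cv2.imwrite(f"pics/{n}z.png",cv2.resize(f[y0:y1,x0:x1,::-1],None,fx=3.2,fy=3.2,interpolation=cv2.INTER_CUBIC))
E
```

```text
top mat [ 433.7 -279.6    3.3]
top bench [265.6 -18.5  -1.4]
top rail [711.3  17.1  68.4]
top cleaner [629.3 405.4 131.5]
top potrimL [442.7 288.3 132.6]
top box [855.3 474.8 136.4]
top box2 [ 280.4 -550.3  108.6]
sc mat [ 432.  -273.5    6.3]
sc rail [707.1  38.6  67.4]
sc bench [593.4 287.2  -2.5]
sc bench2 [937.3 203.3  58. ]
sc box [ 313.2 -630.   197.6]
[  17   51  138   84 2552] [116.66888715 108.6265674 ]
[ 366  212   74   80 5508] [402.20188816 251.44335512]
[ 512  261   48  122 3690] [537.32411924 319.10081301]
[ 222  358  127   62 5274] [277.94747819 394.2440273 ]
[[ 531.1 -191.8    3. ]
 [ 531.7 -371.     3. ]
 [ 336.5 -369.     3. ]
 [ 335.  -191.1    3. ]] [[ 433.26790744 -280.71745289    3.        ]]
scene mat [[512.20588803 -50.97967095   3.        ]]
top 3987 [349.1759218  582.58645188 140.64848476] [250.04135321 209.32959169 134.07384778] [482.23398702 667.92994532 145.94943612]
355.0230407714844 439.15509033203125 248.6783905029297
scene 2726 [377.66151129 559.07005964 141.17813246] [250.53667473 207.53237757 134.00575195] [480.01131534 664.40508918 145.93825839]
434.3326721191406 435.96875 228.48306274414062
```

```bash
ls pics
```

```text
scene0.pkl
scene0.png
scene0z.png
top0.pkl
top0.png
top0z.png
wrist0.pkl
wrist0.png
```

View pics/top0z.png

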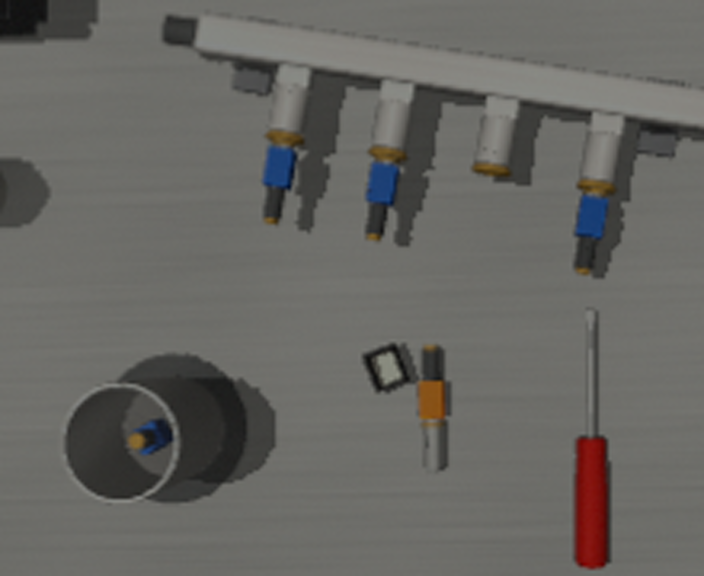

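View pics/scene0z.png

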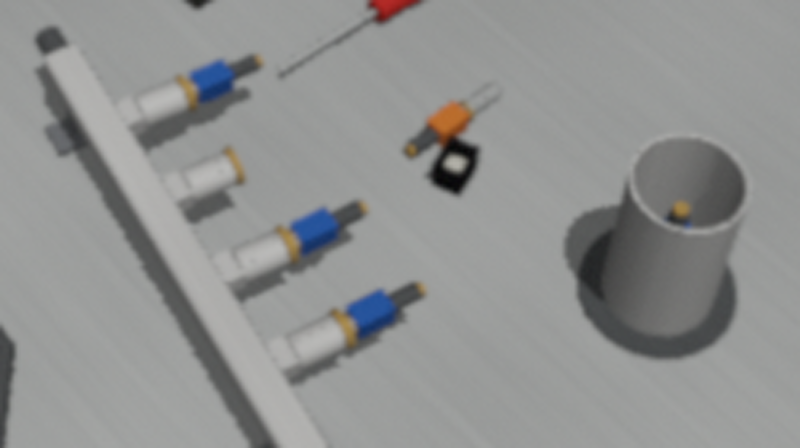

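The top view shows the pot rim centred near (178,258) with the brass tip at (182,257), the mat at (402,251), and the empty cup with its funnel at about (293,173). In the scene view the rim is near (395,237) and the tip is at (393,245). Next I measure these from both views.

```bash
python3 - <<'E'
from h import *
d=load("top0"); s=load("scene0")
def rim(dd,c,r):
    f=dd["frame"].max(2).astype(float); k=(slice(int(c[1]-r),int(c[1]+r)),slice(int(c[0]-r),int(c[0]+r)))
    pts=[]
    for a in np.linspace(0,2*np.pi,72,endpoint=False):
        best=None
        rr=np.arange(8,r,0.25); u=(c[0]+rr*np.cos(a)).astype(np.float32); v=(c[1]+rr*np.sin(a)).astype(np.float32)
        val=cv2.remap(dd["frame"].max(2).astype(np.float32),u[None],v[None],cv2.INTER_LINEAR)[0]
        i=val.argmax(); pts.append((u[i],v[i],val[i]))
    return np.array(pts)
for nm,dd,c,r in (("top",d,(178.1,258.1),23),("scene",s,(394.7,237.2),24)):
    p=rim(dd,c,r); med=np.median(p[:,2]); 
    w=onplane(dd,p[:,:2],140)[:,:2]
    # robust circle fit
    from scipy.optimize import least_squares
    f=least_squares(lambda q:np.hypot(w[:,0]-q[0],w[:,1]-q[1])-q[2],[*w.mean(0),40],loss="soft_l1",f_scale=0.7)
    print(nm,"rim",f.x.round(1),"med|res|",np.median(abs(f.fun)).round(2))
# brass tip
def brass(dd,c,r):
    h=cv2.cvtColor(dd["frame"],cv2.COLOR_RGB2HSV); m=(h[...,0]>10)&(h[...,0]<28)&(h[...,1]>110)&(h[...,2]>60)
    v,u=np.nonzero(m); k=np.hypot(u-c[0],v-c[1])<r; return np.c_[u,v][k].mean(0),k.sum()
a,na=brass(d,(182.5,257.5),8); b,nb=brass(s,(392.8,245.3),8); print(a,na,b,nb)
o1,v1=rays(d,[a]);o2,v2=rays(s,[b]); print("tip",tri(o1,v1[0],o2,v2[0]), onplane(d,[a],103),onplane(s,[b],103))
# mat in the scene: depth-free, dark comp
h=s["frame"].max(2); m=((h<25)).astype(np.uint8); n,l,stt,c=cv2.connectedComponentsWithStats(m); i=l[148,250]; print(i,stt[i],c[i],s["frame"][148,250])
# blue bodies
for nm,dd in (("top",d),("scene",s)):
    hh=cv2.cvtColor(dd["frame"],cv2.COLOR_RGB2HSV); m=((hh[...,0]>100)&(hh[...,0]<125)&(hh[...,1]>150)&(hh[...,2]>70)).astype(np.uint8)
    n,l,stt,c=cv2.connectedComponentsWithStats(m)
    for i in range(1,n):
        if stt[i,4]>30: print(nm,stt[i],c[i].round(1), onplane(dd,[c[i]],65).round(1))
    m=((hh[...,0]>10)&(hh[...,0]<28)&(hh[...,1]>100)&(hh[...,2]>60)).astype(np.uint8)
    n,l,stt,c=cv2.connectedComponentsWithStats(m)
    for i in range(1,n):
        if stt[i,4]>8: print(nm,"brass",stt[i],c[i].round(1), onplane(dd,[c[i]],60).round(1))
st()
E
```

```text
top rim [440.4 250.8  40.4] med|res| 0.35
scene rim [436.9 250.2  41.5] med|res| 0.68
[182.36842105 257.47368421] 19 [392.5        245.28571429] 14
tip (array([437.56831167, 249.34152164, 103.69872573]), np.float64(2.229320909131898)) [[438.34957256 248.76070592 103.        ]] [[436.1285747  249.71749819 103.        ]]
0 [     0      0    560    420 234232] [279.19173725 209.80636719] [31 31 30]
top [223 166   9  13  87] [226.7 172. ] [[638.9 148.2  65. ]]
top [255 171   9  13  88] [259.1 177. ] [[624.   69.9  65. ]]
top [320 181  10  13  96] [324.7 187.3] [[594.3 -86.3  65. ]]
top brass [223 161  11   4  34] [228.1 162.6] [[662.5 145.2  60. ]]
top brass [255 166  12   5  34] [260.4 167.6] [[647.6  66.8  60. ]]
top brass [288 171  11   4  30] [292.9 172.4] [[633.  -11.6  60. ]]
top brass [321 176  11   5  37] [325.9 177.9] [[617.2 -90.3  60. ]]
top brass [271 239   8  12  96] [274.5 244.5] [[461.   37.4  60. ]]
top brass [180 256   6   4  19] [182.4 257.5] [[435.1 261.9  60. ]]
scene [   0   61   75   79 2552] [32.3 98.6] [[ 836.4 -825.6   65. ]]
scene [ 24 166  30  38 328] [ 38.3 18
[... 906 characters left out ...]
9  14] [516.6  45.7] [[-538.2  -28.9   60. ]]
scene brass [520  43   6   9  14] [523.1  47.2] [[-549.2   -9.3   60. ]]
scene brass [236 205   5   9  16] [238.7 208.6] [[615.1 -85.3  60. ]]
scene brass [314 212  14  13  99] [320.2 217.1] [[480.5  64.3  60. ]]
scene brass [251 227   5   9  10] [253.3 230.8] [[629.9  -9.5  60. ]]
scene brass [390 243   5   5  19] [392.2 245.2] [[408.9 234.3  60. ]]
scene brass [267 252   6   9  22] [270.1 255.7] [[644.6  70.4  60. ]]
scene brass [285 278   6  10  24] [287.9 282.3] [[659.7 149.6  60. ]]
t 0.15 pos [ 204.8 -510.3  230.9] rpy [-1.800e+02  5.000e-02 -6.813e+01] q [-71.9  17.2  87.2  -0.   75.7  -3.8] F [ 0.4 -0.1  0.2] T [ 0.04  0.06 -0.01] g 0.996
```

Emit:
servo_tool(steps="0.02 0.04 0.02 0 0 0; 0.04 0.08 0.03 0 0 0.02; 0.06 0.16 0.03 0 0 0.04; 0.10 0.24 0.03 0 0 0.06; 0.13 0.32 0.03 0 0 0.08; 0.15 0.40 0.03 0 0 0.10; 0.18 0.50 0.03 0 0 0.12; 0.20 0.60 0.03 0 0 0.14; 0.22 0.70 0.03 0 0 0.142; 0.233 0.760 0.03 0 0 0.142", hand=0.036, force=40)

```text
time_s: 0.98
ee_pos: [341.3, -121.0, 260.5]
orientation: [-180.0, 0.0, -60.0]
wrist_force: [1.8, -0.9, -0.2]
grip_width: 0.423
```

Emit:
servo_tool(steps="0.04 0.04 0 0 0 0; 0.05 0.08 0 0 0 0; 0.06 0.12 0 0 0 0; 0.07 0.16 0 0 0 0; 0.08 0.20 0 0 0 0; 0.085 0.25 0 0 0 0; 0.09 0.30 0 0 0 0; 0.0967 0.3705 0 0 0 0; 0.0967 0.3705 0 0 0 0; 0.0967 0.3705 0 0 0 0")

```text
time_s: 1.82
ee_pos: [437.5, 253.4, 260.0]
orientation: [180.0, 0.1, -59.9]
wrist_force: [1.3, -1.2, 0.0]
grip_width: 0.419
```

```bash
python3 - <<'E'
from h import *
st(); shot("wrist",1); shot("top",1); shot("scene",1)
E
```

```text
t 1.82 pos [437.5 253.4 260. ] rpy [ 1.800e+02  7.000e-02 -5.986e+01] q [25.9 10.2 91.9  0.1 77.9 85.7] F [ 1.3 -1.2  0. ] T [-0.04  0.    0.03] g 0.419
```

View pics/wrist1.png

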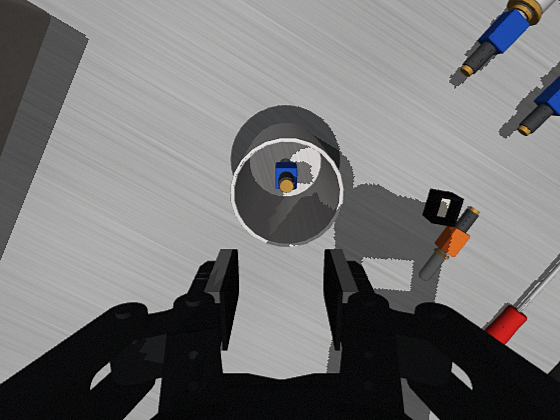

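View pics/scene1.png

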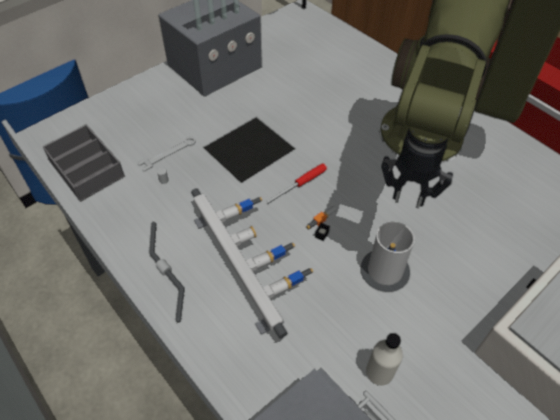

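The wrist view shows the rim centred near (287,192) with the brass tip at (287,185), and the finger linkage is wide behind the pads. I'll measure the linkage profile from depth before going into the pot.

```bash
python3 - <<'E'
from h import *
from scipy.spatial.transform import Rotation as R
d=load("wrist1"); P=depthpts(d)
T=np.array([437.5,253.4,260.0]); Rm=R.from_euler("xyz",[180,0.07,-59.86],degrees=True).as_matrix()
def prof(P):
    q=(P.reshape(-1,3)-T)@Rm; k=np.isfinite(q[:,0])&(q[:,2]<10)&(np.abs(q[:,0])<120)&(np.abs(q[:,1])<80); q=q[k]
    for z in range(-130,10,8):
        m=(q[:,2]>=z)&(q[:,2]<z+8); 
        if m.sum()>3: x=q[m,0]; print(z,m.sum(),"x",np.percentile(x,[1,99]).round(1),"inner",x[x<0].max().round(1) if (x<0).any() else None,x[x>0].min().round(1) if (x>0).any() else None,"y",np.percentile(q[m,1],[1,99]).round(1))
prof(P); print("scene"); prof(depthpts(load("scene1"))); print('top'); prof(depthpts(load("top1")))
# rim & tip from the wrist
f=d["frame"]; h=cv2.cvtColor(f,cv2.COLOR_RGB2HSV)
m=(h[...,0]>10)&(h[...,0]<28)&(h[...,1]>110)&(h[...,2]>60); v,u=np.nonzero(m); k=np.hypot(u-287,v-185)<14; c=np.c_[u,v][k].mean(0); print("tip px",c,onplane(d,[c],104))
o,vv=rays(d,[c])
for n,cc in (("top0",(182.37,257.47)),("scene0",(392.5,245.29))):
    o2,v2=rays(load(n),[cc]); print(n,tri(o,vv[0],o2,v2[0]))
m=(f.min(2)>215).astype(np.uint8); v,u=np.nonzero(m); k=(abs(np.hypot(u-287,v-192)-54)<7)
from scipy.optimize import least_squares
w=onplane(d,np.c_[u,v][k],140)[:,:2]; g=least_squares(lambda q:np.hypot(w[:,0]-q[0],w[:,1]-q[1])-q[2],[*w.mean(0),40],loss="soft_l1",f_scale=.7); print("rim",g.x,len(w))
E
```

```text
-98 1658 x [-22.  21.] inner -9.4 8.3 y [-20.3 -16.4]
-90 8420 x [-55.4  54.1] inner -0.0 0.1 y [-17.8  -8. ]
-82 11859 x [-58.6  57.3] inner -0.0 0.0 y [-17.6  -0.1]
-74 6961 x [-56.9  55.8] inner -3.6 3.2 y [-17.6   8.9]
-66 6763 x [-53.6  52.5] inner -16.0 14.9 y [-12.9  11.7]
-58 7781 x [-51.1  50.1] inner -17.9 16.7 y [-13.6  11.1]
-50 2052 x [-47.3  46.4] inner -19.8 18.6 y [-13.8   0. ]
-42 1618 x [-25.7  24.6] inner -18.4 17.2 y [-11.9  11. ]
-34 1128 x [-31.8  30.6] inner -18.4 17.2 y [-11.4  10.4]
-26 1006 x [-31.8  30.7] inner -18.4 17.1 y [-11.4  10.6]
-18 866 x [-31.7  30.5] inner -18.5 17.2 y [-11.3  10.2]
-10 417 x [-29.4  28. ] inner -18.4 17.2 y [-11.4  10.6]
-2 8 x [-18.8  17.4] inner -18.7 17.3 y [1. 5.]
scene
-130 15 x [-37.6  35.5] inner -1.9 3.6 y [-34.1  -3.2]
-122 44 x [-38.9  39.5] inner -29.9 27.6 y [-11.2   8.8]
-114 141 x [-47.2  52.9] inner -8.5 6.4 y [-19.6   8.2]
-106 325 x [-65.4  65.3] inner -0.0 0.5 y [-19.1  13.6]
-98 207 x [-63.8  65.9] inner -0.6 0.6 y [-18.2  -0.1]
-90 130 x [-61.6  62.4] inner -0.4 0.0 y [-17.2  -1. ]
-82 131 x [-59.3  58.9] inn
[... 819 characters left out ...]
3 52. ] inner None 19.0 y [-18.3  15.3]
-82 18 x [17.6 60.2] inner None 17.2 y [-18.4  15.2]
-74 30 x [15.2 55.2] inner None 14.5 y [-18.5  15.2]
-66 24 x [25.9 51.1] inner None 25.8 y [-17.  14.]
-58 37 x [23.8 48.8] inner None 23.5 y [-9.5 11.6]
-50 13 x [22.  44.5] inner None 21.9 y [-13.2  11.6]
-18 4 x [21.5 25.2] inner None 21.4 y [6.9 9.4]
-10 4 x [20.6 24.8] inner None 20.5 y [6.1 9.4]
tip px [286.25342466 185.44520548] [[436.68390354 248.53671102 104.        ]]
top0 (array([437.70077029, 248.44450712, 104.93059508]), np.float64(1.67994757700654))
scene0 (array([436.08881622, 248.94084869, 102.50021962]), np.float64(1.341827143894144))
rim [438.81962666 249.97504012  40.25544308] 334
```

```bash
python3 - <<'E'
from h import *
from scipy.spatial.transform import Rotation as R
T=np.array([437.5,253.4,260.0]); Rm=R.from_euler("xyz",[180,0.07,-59.86],degrees=True).as_matrix()
for n in ("wrist1","scene1"):
    P=depthpts(load(n)); q=(P.reshape(-1,3)-T)@Rm
    k=np.isfinite(q[:,0])&(q[:,2]<10)&(np.abs(q[:,0])<70)&(np.abs(q[:,1])<30); q=q[k]
    for lo in (28,31,33,35,38,42): 
        m=np.abs(q[:,0])>lo; print(n,lo,"front-most z",np.sort(q[m,2])[-5:].round(1), "r>39 front", end=" ")
    r=np.hypot(q[:,0],q[:,1]); print(); print(np.sort(q[r>36,2])[-8:].round(1)); m=(r>36)&(q[:,2]>-52); print(q[m][np.argsort(-q[m,2])[:6]].round(1))
    # closed-equivalent to opening 16: shift fingers inwards by 10
    print("pad tip z",np.sort(q[:,2])[-5:].round(1))
E
```

```text
wrist1 28 front-most z [-8.8 -8.7 -8.6 -8.1 -8.1] r>39 front wrist1 31 front-most z [-12.2 -11.3 -11.2 -11.1 -10.5] r>39 front wrist1 33 front-most z [-42.3 -42.3 -42.1 -42.1 -41.3] r>39 front wrist1 35 front-most z [-43.2 -43.2 -43.2 -42.4 -41.3] r>39 front wrist1 38 front-most z [-44.3 -44.3 -44.  -43.4 -43.2] r>39 front wrist1 42 front-most z [-46.4 -46.4 -46.2 -46.  -45.7] r>39 front 
[-43.4 -43.4 -43.4 -43.3 -43.3 -43.2 -43.2 -41.3]
[[-35.7  -6.  -41.3]
 [-39.8  -5.8 -43.2]
 [-36.   -6.9 -43.2]
 [-35.7  -7.  -43.3]
 [ 37.6  -6.2 -43.3]
 [-36.3  -6.3 -43.4]]
pad tip z [-1.4 -1.2 -1.1 -1.1 -1. ]
scene1 28 front-most z [-13.9 -11.3 -11.   -7.9  -5.1] r>39 front scene1 31 front-most z [-41.  -39.9 -37.1 -22.8 -11.3] r>39 front scene1 33 front-most z [-45.  -45.  -44.9 -43.4 -43.4] r>39 front scene1 35 front-most z [-45.1 -45.  -45.  -44.9 -43.4] r>39 front scene1 38 front-most z [-47.5 -47.2 -45.  -45.  -44.9] r>39 front scene1 42 front-most z [-48.  -47.5 -47.2 -45.  -44.9] r>39 front 
[-47.9 -47.5 -47.2 -45.1 -45.  -45.  -44.9 -43.4]
[[ 36.7  -5.1 -43.4]
 [ 42.2  -8.5 -44.9]
 [ 44.1  -9.1 -45. ]
 [ 40.4  -7.8 -45. ]
 [-35.8  -5.3 -45.1]
 [-49.3  -7.7 -47.2]]
pad tip z [-4.6 -4.5 -3.7 -3.4 -2.9]
```

Emit:
servo_tool(steps="0 -0.004 -0.03 0 0 0; 0 -0.0044 -0.06 0 0 0; -0.0005 -0.0044 -0.09 0 0 0; -0.0005 -0.0044 -0.12 0 0 0; -0.0005 -0.0044 -0.142 0 0 0; -0.0005 -0.0044 -0.142 0 0 0; -0.0005 -0.0044 -0.142 0 0 0", hand=0.024)

```text
time_s: 2.55
ee_pos: [437.1, 245.1, 118.0]
orientation: [179.9, 0.0, -59.9]
wrist_force: [-0.8, 0.5, 1.5]
grip_width: 0.283
```

```bash
python3 - <<'E'
from h import *
st(); shot("wrist",2); shot("scene",2)
E
```

```text
t 2.55 pos [437.1 245.1 118. ] rpy [ 1.7987e+02  4.0000e-02 -5.9930e+01] q [ 25.1  18.5 101.8   0.   59.9  85. ] F [-0.8  0.5  1.5] T [ 0.03 -0.04  0.02] g 0.283
```

View pics/wrist2.png

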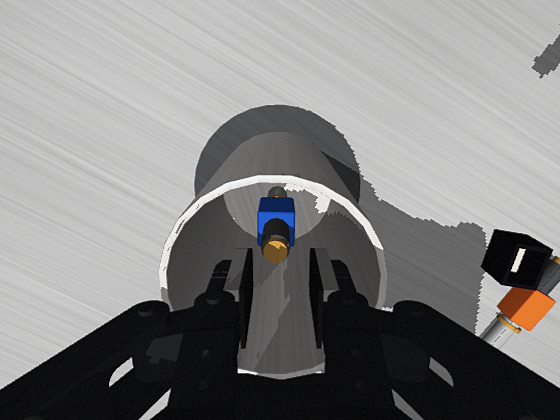

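```bash
python3 - <<'E'
from h import *
from scipy.spatial.transform import Rotation as R
s=st(); d=shot("wrist",3)
f=d["frame"]; h=cv2.cvtColor(f,cv2.COLOR_RGB2HSV)
m=(h[...,0]>10)&(h[...,0]<28)&(h[...,1]>110)&(h[...,2]>60); v,u=np.nonzero(m); k=np.hypot(u-276,v-250)<22; c=np.c_[u,v][k].mean(0); print("tip px",c,k.sum(),onplane(d,[c],105), "depth",np.nanmedian(depthpts(d)[v[k],u[k]],0))
T=np.array(s["ee_pos"]); Rm=R.from_euler("xyz",s["orientation"],degrees=True).as_matrix()
print("in tool",(onplane(d,[c],105)-T)@Rm)
q=(depthpts(d).reshape(-1,3)-T)@Rm
k=np.isfinite(q[:,0])&(q[:,2]<3)&(q[:,2]>-30)&(np.abs(q[:,0])<20)&(np.abs(q[:,1])<13); q=q[k]; print("pads inner",q[q[:,0]<0,0].max(),q[q[:,0]>0,0].min(), "y",np.percentile(q[:,1],[2,98]))
m=(f.min(2)>215); v,u=np.nonzero(m); w=onplane(d,np.c_[u,v],140)[:,:2]; k=abs(np.hypot(w[:,0]-438.7,w[:,1]-250.2)-40)<5; w=w[k]
from scipy.optimize import least_squares
g=least_squares(lambda q:np.hypot(w[:,0]-q[0],w[:,1]-q[1])-q[2],[*w.mean(0),40],loss="soft_l1",f_scale=.7); print("rim",g.x,len(w))
E
```

```text
t 2.65 pos [438.  245.8 119.7] rpy [-1.7992e+02  2.0000e-02 -5.9900e+01] q [ 25.1  18.4 101.7   0.   59.9  85. ] F [-0.2  0.2 -0.6] T [-0.01 -0.06 -0.04] g 0.279
tip px [275.4495614  250.97807018] 456 [[437.12742029 248.7860066  105.        ]] depth [437.29730856 248.93829848 105.38722663]
in tool [[-2.99684637 -0.74147677 14.65344688]]
pads inner -12.43191485974978 11.238692580314323 y [-11.35636393   9.93023215]
rim [438.14190838 249.84787532  40.29413048] 2263
```

Emit:
servo_tool(steps="-0.001 0.003 0 0 0 0; -0.001 0.003 -0.008 0 0 0; -0.001 0.003 -0.016 0 0 0; -0.001 0.003 -0.020 0 0 0; -0.001 0.003 -0.020 0 0 0; -0.001 0.003 -0.020 0 0 0")

```text
time_s: 3.2
ee_pos: [436.8, 248.9, 99.3]
orientation: [-179.9, 0.0, -59.9]
wrist_force: [-0.5, 0.1, 0.7]
grip_width: 0.28
```

```bash
python3 - <<'E'
from h import *
st(); shot("wrist",4); st()
E
```

```text
t 3.2 pos [436.8 248.9  99.3] rpy [-1.7994e+02  2.0000e-02 -5.9890e+01] q [ 25.5  20.1 102.4   0.   57.4  85.4] F [-0.5  0.1  0.7] T [ 0.07 -0.01  0.09] g 0.28
t 3.25 pos [437.  249.   99.6] rpy [-1.7991e+02  2.0000e-02 -5.9890e+01] q [ 25.5  20.1 102.4   0.   57.4  85.4] F [ 0.4 -0.2  0.5] T [0.04 0.01 0.02] g 0.277
```

View pics/wrist4.png

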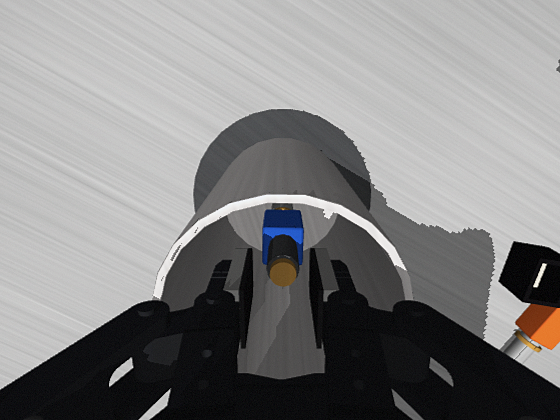

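The tip at (285,272) now sits between the pads at (250–318). I'll go down 5 mm more and close.

Emit:
servo_tool(steps="0 0 -0.0025 0 0 0; 0 0 -0.005 0 0 0; 0 0 -0.005 0 0 0; 0 0 -0.005 0 0 0")

```text
time_s: 3.58
ee_pos: [437.4, 249.2, 95.3]
orientation: [-179.8, 0.0, -59.9]
wrist_force: [-1.5, -0.6, 8.4]
grip_width: 0.289
```

Emit:
servo_tool(steps="0 0 0 0 0 0; 0 0 0 0 0 0; 0 0 0 0 0 0; 0 0 0 0 0 0; 0 0 0 0 0 0", hand=0.0, force=60)

```text
time_s: 4.0
ee_pos: [437.7, 249.3, 95.7]
orientation: [-179.8, 0.0, -59.9]
wrist_force: [0.2, 0.3, 7.1]
grip_width: 0.112
```

```bash
python3 - <<'E'
from h import *
st(); shot("wrist",5); shot("scene",5); st()
E
```

```text
t 4.0 pos [437.7 249.3  95.7] rpy [-1.7978e+02  2.0000e-02 -5.9900e+01] q [ 25.5  20.5 102.5   0.   56.8  85.4] F [0.2 0.3 7.1] T [ 0.01  0.07 -0.06] g 0.112
t 4.1 pos [437.7 249.3  95.7] rpy [-1.7977e+02  2.0000e-02 -5.9900e+01] q [ 25.5  20.5 102.5   0.   56.8  85.4] F [-0.2  0.7  6.1] T [0.03 0.02 0.03] g 0.113
```

View pics/wrist5.png

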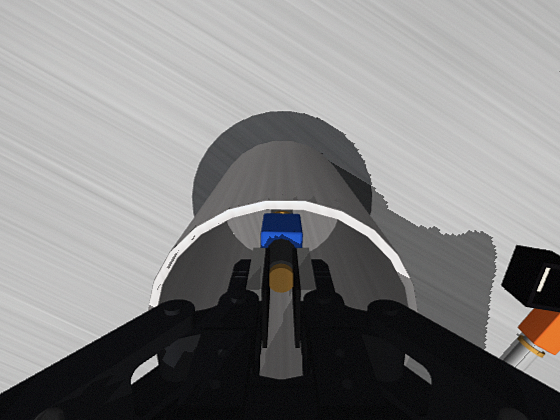

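Emit:
servo_tool(steps="0 0 0.004 0 0 0; 0 0 0.010 0 0 0; 0 0 0.015 0 0 0; 0 0 0.015 0 0 0; 0 0 0.015 0 0 0")

```text
time_s: 4.52
ee_pos: [437.7, 249.4, 111.0]
orientation: [-179.7, 0.0, -59.9]
wrist_force: [-0.6, 1.3, -1.0]
grip_width: 0.109
```

```bash
python3 - <<'E'
from h import *
st(); d=shot("wrist",6); d=shot("scene",6)
cv2.imwrite("pics/s6z.png",cv2.resize(d["frame"][150:320,330:480,::-1],None,fx=3.5,fy=3.5,interpolation=cv2.INTER_CUBIC))
E
```

```text
t 4.52 pos [437.7 249.4 111. ] rpy [-1.7974e+02  2.0000e-02 -5.9890e+01] q [ 25.5  19.2 101.9   0.   58.7  85.4] F [-0.6  1.3 -1. ] T [-0.01 -0.01 -0.  ] g 0.109
```

View pics/wrist6.png

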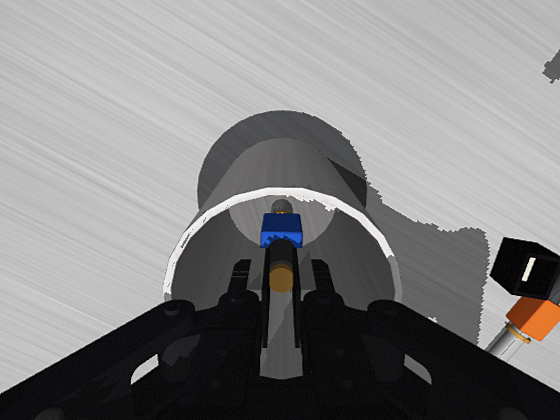

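View pics/s6z.png

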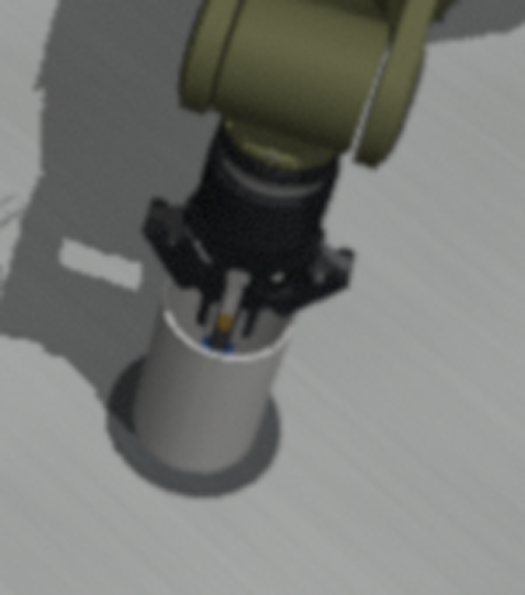

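The injector follows the gripper. I lift it out first, with a firmer grip.

Emit:
servo_tool(steps="0 0 0.02 0 0 0; 0 0 0.045 0 0 0; 0 0 0.07 0 0 0; 0 0 0.095 0 0 0; 0 0 0.12 0 0 0; 0 0 0.145 0 0 0; 0 0 0.160 0 0 0; 0 0 0.165 0 0 0; 0 0 0.165 0 0 0; 0 0 0.165 0 0 0", force=80)

```text
time_s: 5.45
ee_pos: [437.3, 249.1, 274.3]
orientation: [-179.9, 0.0, -59.9]
wrist_force: [-1.2, 0.4, -2.2]
grip_width: 0.102
```

Emit:
servo_tool(steps="0 -0.02 0 0 0 0.08; 0 -0.05 0 0 0 0.2; 0 -0.08 0 0 0 0.32; 0 -0.12 0 0 0 0.44; 0 -0.16 0 0 0 0.56; 0 -0.19 0 0 0 0.68; 0 -0.22 0 0 0 0.8; 0 -0.25 0 0 0 0.92; 0 -0.28 0 0 0 1.04; 0 -0.31 0 0 0 1.15")

```text
time_s: 6.28
ee_pos: [436.7, -59.8, 272.9]
orientation: [-179.8, 0.2, 3.2]
wrist_force: [0.5, 1.1, -0.3]
grip_width: 0.096
```

```bash
python3 - <<'E'
from h import *
st(); d=shot("wrist",7); d=shot("scene",7)
E
```

```text
t 6.28 pos [436.7 -59.8 272.9] rpy [-1.7984e+02  1.5000e-01  3.2100e+00] q [-12.6   1.2 100.    0.1  78.9 -15.9] F [ 0.5  1.1 -0.3] T [ 0.   -0.08 -0.01] g 0.096
```

View pics/scene7.png

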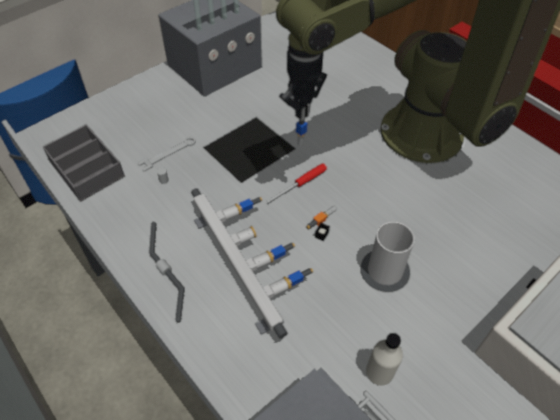

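View pics/wrist7.png

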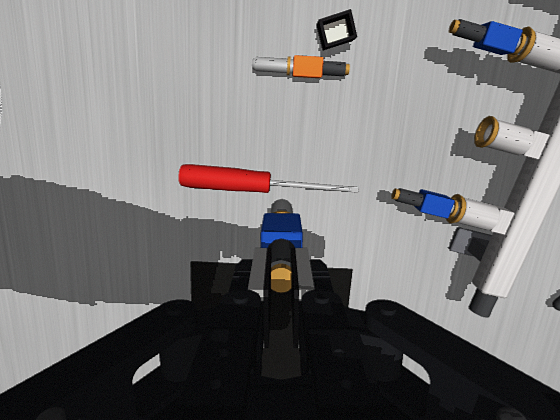

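The injector hangs straight in the fingers, with its blue body at (282,230) in the wrist picture. Carrying it on to the mat.

Emit:
servo_tool(steps="0 -0.03 0 0 0 0.1; 0 -0.06 -0.01 0 0 0.22; 0 -0.09 -0.02 0 0 0.34; -0.002 -0.12 -0.03 0 0 0.46; -0.004 -0.15 -0.04 0 0 0.58; -0.006 -0.18 -0.05 0 0 0.70; -0.008 -0.20 -0.06 0 0 0.82; -0.010 -0.217 -0.07 0 0 0.939; -0.010 -0.217 -0.07 0 0 0.939; -0.010 -0.217 -0.07 0 0 0.939")

```text
time_s: 7.22
ee_pos: [426.4, -277.9, 201.1]
orientation: [-179.7, 0.2, 56.7]
wrist_force: [0.3, 0.7, -0.9]
grip_width: 0.1
```

```bash
python3 - <<'E'
from h import *
s=st(); d=shot("wrist",8)
p=np.array(s["ee_pos"]);print(np.degrees(np.arctan2(p[1],p[0])),np.hypot(*p[:2]))
E
```

```text
t 7.22 pos [ 426.4 -277.9  201.1] rpy [-1.7969e+02  1.5000e-01  5.6660e+01] q [-37.1  13.7  95.7  -0.2  70.9 -93.7] F [ 0.3  0.7 -0.9] T [-0.01 -0.03 -0.01] g 0.1
-33.09292795740707 508.9295687108986
```

Emit:
servo_tool(steps="0 0 0 0.055 0.084 0; 0 0 0 0.12 0.184 0; 0 0 0 0.19 0.284 0; 0 0 0 0.25 0.384 0; 0 0 0 0.32 0.484 0; 0 0 0 0.38 0.584 0; 0 0 0 0.45 0.684 0; 0 0 0 0.52 0.784 0; 0 0 0 0.58 0.884 0; 0 0 0 0.623 0.948 0")

```text
time_s: 8.1
ee_pos: [427.5, -276.4, 201.3]
orientation: [-114.3, 0.3, 56.9]
wrist_force: [-0.5, 0.1, -1.1]
grip_width: 0.096
```

Emit:
servo_tool(steps="0 0 0 0 0 0; 0 0 0 0 0 0")

```text
time_s: 8.27
ee_pos: [428.0, -275.5, 200.4]
orientation: [-114.4, 0.5, 56.9]
wrist_force: [-0.0, 0.1, -0.2]
grip_width: 0.097
```

```bash
python3 - <<'E'
from h import *
from scipy.spatial.transform import Rotation as R
s=st(); d=shot("scene",9); shot("wrist",9)
print(R.from_euler("xyz",s["orientation"],degrees=True).as_matrix().round(3))
E
```

```text
t 8.27 pos [ 428.  -275.5  200.4] rpy [-114.37    0.46   56.9 ] q [-35.7  50.   60.1  -3.6 135.4 -93.2] F [-0.   0.1 -0.2] T [-0.35 -0.49 -0.02] g 0.097
[[ 0.546  0.342 -0.765]
 [ 0.838 -0.232  0.495]
 [-0.008 -0.911 -0.413]]
```

View pics/scene9.png

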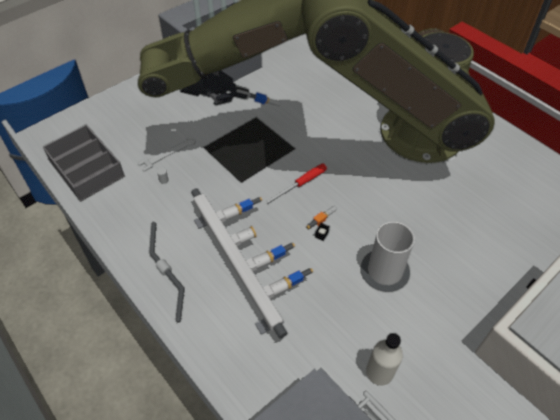

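View pics/wrist9.png

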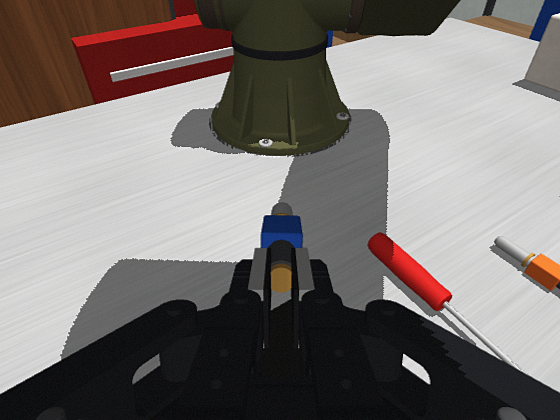

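Emit:
servo_tool(steps="0 0 -0.015 0 0 0; 0 0 -0.035 0 0 0; 0 0 -0.055 0 0 0; 0 0 -0.075 0 0 0; 0 0 -0.095 0 0 0; 0 0 -0.115 0 0 0; 0 0 -0.130 0 0 0; 0 0 -0.142 0 0 0; 0 0 -0.147 0 0 0; 0 0 -0.147 0 0 0")

```text
time_s: 9.2
ee_pos: [427.8, -275.8, 54.7]
orientation: [-114.6, 0.4, 56.9]
wrist_force: [0.3, -0.4, -1.9]
grip_width: 0.095
```

```bash
python3 - <<'E'
from h import *
s=st(); d=shot("top",10); d=shot("scene",10); shot("wrist",10)
cv2.imwrite("pics/s10z.png",cv2.resize(d["frame"][40:200,130:330,::-1],None,fx=4,fy=3.75,interpolation=cv2.INTER_CUBIC))
E
```

```text
t 9.2 pos [ 427.8 -275.8   54.7] rpy [-114.58    0.41   56.88] q [-35.7  61.1  60.6  -3.  123.7 -92.4] F [ 0.3 -0.4 -1.9] T [-0.35 -0.52 -0.  ] g 0.095
```

View pics/s10z.png

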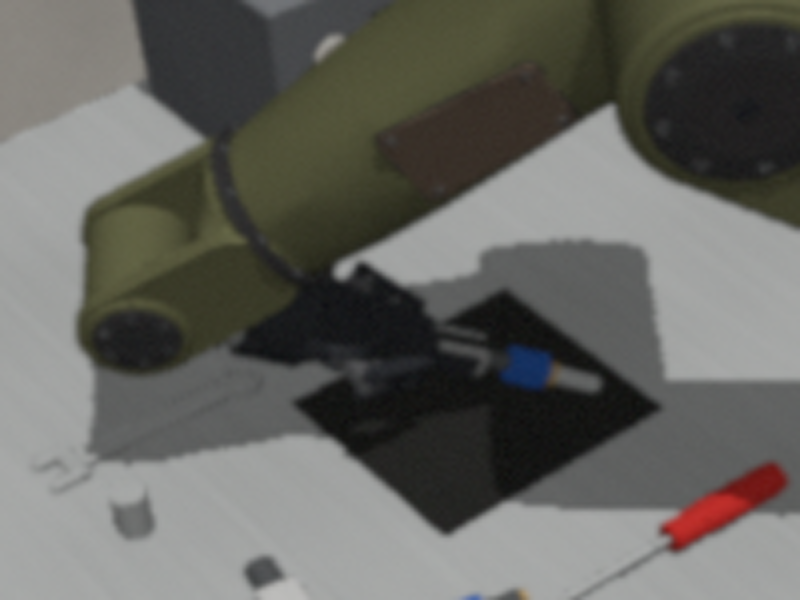

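View pics/wrist10.png

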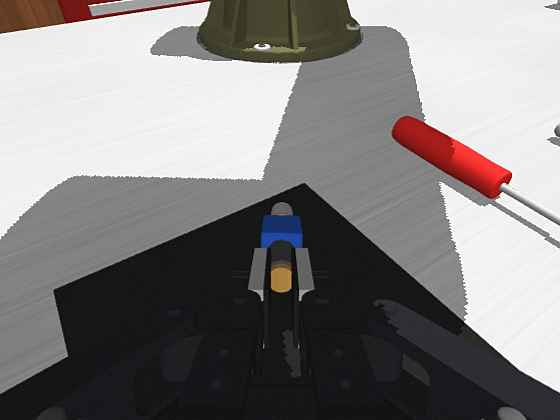

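Emit:
servo_tool(steps="0.006 -0.004 -0.002 0 0 0; 0.013 -0.008 -0.005 0 0 0; 0.013 -0.008 -0.008 0 0 0; 0.013 -0.008 -0.0085 0 0 0; 0.013 -0.008 -0.009 0 0 0")

```text
time_s: 9.77
ee_pos: [441.0, -284.1, 47.2]
orientation: [-114.7, 0.4, 56.9]
wrist_force: [0.5, -0.8, -1.1]
grip_width: 0.098
```

```bash
python3 - <<'E'
from h import *
s=st()
E
```

```text
t 9.77 pos [ 441.  -284.1   47.2] rpy [-114.7     0.41   56.88] q [-35.6  63.6  56.6  -3.  125.1 -92.4] F [ 0.5 -0.8 -1.1] T [-0.25 -0.51 -0.  ] g 0.098
```

Emit:
servo_tool(steps="0 0 -0.001 0 0 0; 0 0 -0.002 0 0 0; 0 0 -0.003 0 0 0; 0 0 -0.003 0 0 0")

```text
time_s: 10.1
ee_pos: [441.0, -284.1, 44.2]
orientation: [-114.7, 0.4, 56.9]
wrist_force: [-0.0, -0.4, -0.2]
grip_width: 0.096
```

Emit:
servo_tool(steps="0 0 -0.001 0 0 0; 0 0 -0.002 0 0 0; 0 0 -0.003 0 0 0; 0 0 -0.003 0 0 0")

```text
time_s: 10.43
ee_pos: [440.9, -284.0, 41.1]
orientation: [-114.7, 0.4, 56.9]
wrist_force: [1.0, -1.1, 1.9]
grip_width: 0.099
```

```bash
python3 - <<'E'
from h import *
s=st(); shot("wrist",11);d=shot("scene",11)
cv2.imwrite("pics/s11z.png",cv2.resize(d["frame"][90:180,190:310,::-1],None,fx=6,fy=6,interpolation=cv2.INTER_CUBIC))
E
```

```text
t 10.43 pos [ 440.9 -284.    41.1] rpy [-114.67    0.41   56.88] q [-35.6  64.1  56.5  -3.  124.7 -92.4] F [ 1.  -1.1  1.9] T [-0.15 -0.14  0.01] g 0.099
```

View pics/s11z.png

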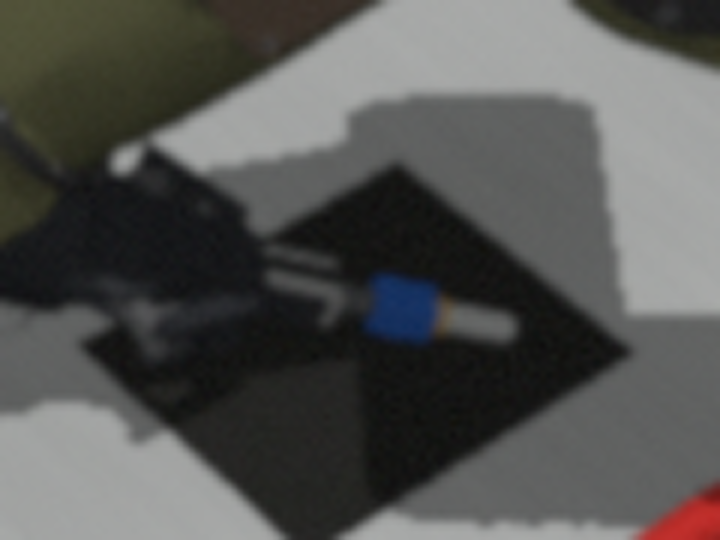

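View pics/wrist11.png

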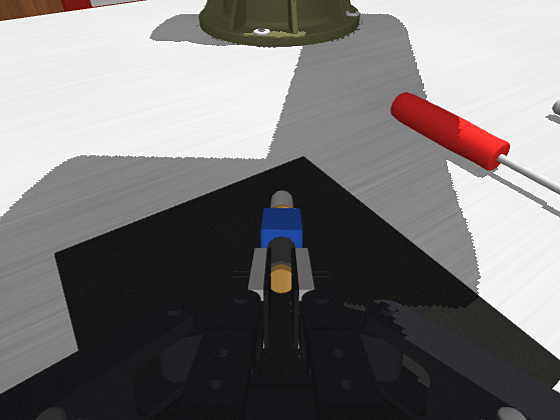

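It touches the mat and starts to pivot in the pads. I soften the grip and lower further so that it lies flatter before release.

Emit:
servo_tool(steps="0 0 -0.001 0 0 0; 0.001 -0.001 -0.004 0 0 0; 0.002 -0.001 -0.007 0 0 0; 0.003 -0.002 -0.010 0 0 0; 0.003 -0.002 -0.012 0 0 0; 0.003 -0.002 -0.014 0 0 0; 0.003 -0.002 -0.014 0 0 0", force=25)

```text
time_s: 11.12
ee_pos: [443.9, -286.0, 26.8]
orientation: [-114.6, 0.4, 56.9]
wrist_force: [1.7, -0.5, 2.8]
grip_width: 0.096
```

```bash
python3 - <<'E'
from h import *
s=st(); shot("wrist",12);d=shot("scene",12)
a=cv2.resize(d["frame"][90:180,190:310,::-1],None,fx=4,fy=4,interpolation=cv2.INTER_CUBIC); b=cv2.imread("pics/wrist12.png")[100:400,100:460]; b=cv2.resize(b,(432,360)); 
cv2.imwrite("pics/c12.png",np.vstack([np.hstack([a[:, :400],b[:360,:400]])]))
E
```

```text
t 11.12 pos [ 443.9 -286.    26.8] rpy [-114.65    0.41   56.88] q [-35.6  65.9  55.1  -3.  124.3 -92.3] F [ 1.7 -0.5  2.8] T [ 0.09  0.16 -0.02] g 0.096
```

View pics/c12.png

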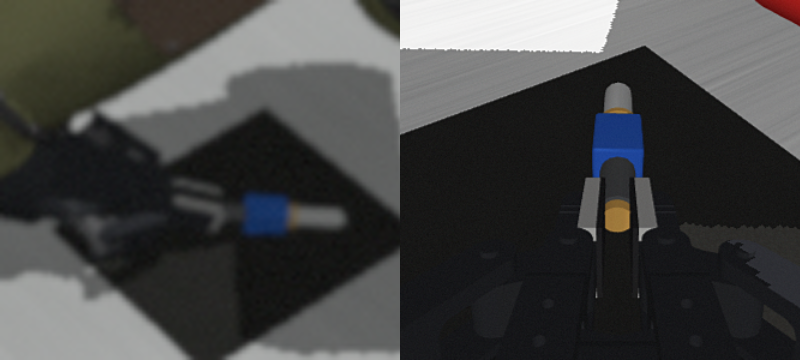

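Emit:
servo_tool(steps="0 0 -0.001 0 0 0; 0.001 0 -0.003 0 0 0; 0.001 -0.001 -0.005 0 0 0; 0.001 -0.001 -0.007 0 0 0; 0.001 -0.001 -0.009 0 0 0; 0.001 -0.001 -0.009 0 0 0")

```text
time_s: 11.72
ee_pos: [444.9, -287.0, 17.9]
orientation: [-114.7, 0.4, 56.9]
wrist_force: [2.6, -1.2, 4.7]
grip_width: 0.098
```

Emit:
servo_tool(steps="0 0 0 0 0 0; 0 0 0 0 0 0; 0 0 0 0 0 0; 0 0 0 0 0 0", hand=0.04)

```text
time_s: 12.05
ee_pos: [444.8, -287.0, 17.7]
orientation: [-114.6, 0.4, 56.9]
wrist_force: [0.6, 0.0, 0.7]
grip_width: 0.471
```

```bash
python3 - <<'E'
from h import *
s=st(); shot("wrist",13);d=shot("scene",13)
a=cv2.resize(d["frame"][90:180,190:310,::-1],None,fx=4,fy=4,interpolation=cv2.INTER_CUBIC); b=cv2.imread("pics/wrist13.png")[100:400,100:460]; b=cv2.resize(b,(432,360)); 
cv2.imwrite("pics/c13.png",np.vstack([np.hstack([a[:, :400],b[:360,:400]])]))
E
```

```text
t 12.05 pos [ 444.8 -287.    17.7] rpy [-114.65    0.41   56.88] q [-35.7  66.9  54.5  -3.  123.9 -92.3] F [0.6 0.  0.7] T [-0.19 -0.32 -0.03] g 0.471
```

View pics/c13.png

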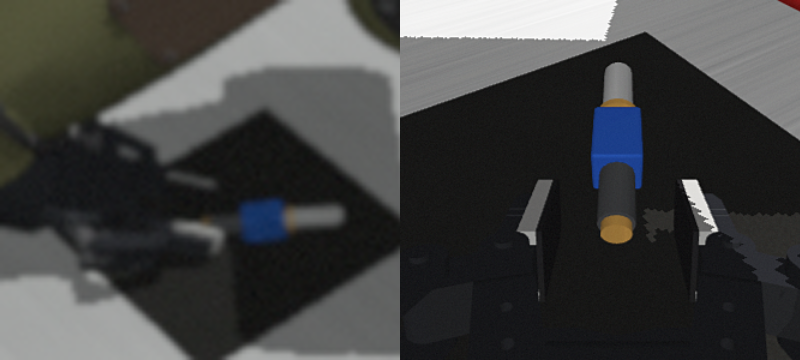

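The injector lies flat on the mat and free between the open fingers. I raise the gripper and turn it upright for the second pick.

Emit:
servo_tool(steps="0 0 0.01 0 0 0; 0 0 0.03 0 0 0; 0 0 0.06 -0.04 -0.06 0; 0 0 0.09 -0.11 -0.16 0; 0 0 0.12 -0.17 -0.26 0; 0 0 0.14 -0.24 -0.36 0; 0 0 0.16 -0.30 -0.46 0; 0 0 0.17 -0.36 -0.56 0; 0 0 0.17 -0.43 -0.66 0; 0 0 0.17 -0.49 -0.76 0")

```text
time_s: 12.98
ee_pos: [445.2, -287.2, 190.1]
orientation: [-167.0, 0.0, 56.7]
wrist_force: [1.1, -0.9, -1.0]
grip_width: 0.471
```

```bash
python3 - <<'E'
from h import *
from scipy.spatial.transform import Rotation as R
s=st()
Rc=R.from_euler("xyz",s["orientation"],degrees=True); print(Rc.as_matrix().round(3))
for yaw in (56.7,): print((R.from_euler("xyz",[180,0,yaw],degrees=True)*Rc.inv()).as_rotvec())
E
```

```text
t 12.98 pos [ 445.2 -287.2  190.1] rpy [-1.6701e+02  3.0000e-02  5.6670e+01] q [-36.4  23.9  84.5  -0.7  84.5 -93. ] F [ 1.1 -0.9 -1. ] T [-0.12 -0.13  0.03] g 0.471
[[ 0.549  0.814 -0.188]
 [ 0.836 -0.535  0.123]
 [-0.001 -0.225 -0.974]]
[-0.12401861 -0.18980834  0.00054149]
```

Emit:
servo_tool(steps="-0.005 0.004 0 -0.06 -0.09 0; -0.02 0.012 0 -0.124 -0.19 0; -0.029 0.019 0 -0.124 -0.19 0; -0.029 0.019 0 -0.124 -0.19 0; -0.029 0.019 0 -0.124 -0.19 0")

```text
time_s: 13.4
ee_pos: [416.1, -268.2, 191.3]
orientation: [179.9, -0.0, 56.7]
wrist_force: [0.6, -0.5, 0.2]
grip_width: 0.466
```

```bash
python3 - <<'E'
from h import *
shot("wrist",14); s=st(); shot("top",14); shot("scene",14)
import json; json.dump([list(s["ee_pos"]),list(s["orientation"])],open("pics/s14.json","w"))
E
```

```text
t 13.45 pos [ 416.6 -268.5  191. ] rpy [179.93  -0.    56.67] q [-37.   12.4  98.7   0.   68.8 -93.7] F [ 0.7  0.2 -0.5] T [ 0.01 -0.06  0.03] g 0.461
```

View pics/wrist14.png

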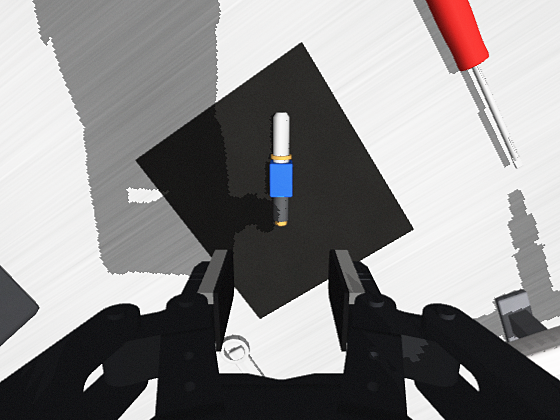

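View pics/scene14.png

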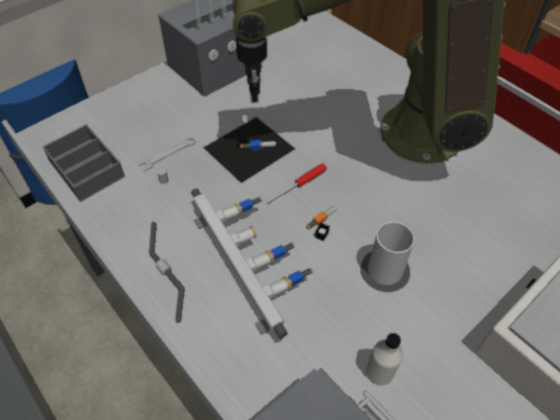

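The wrist view shows the injector flat on the mat, inlet at (281,113), body at (281,180) and brass tip at (282,225). Next I measure its position and axis in all three views.

```bash
python3 - <<'E'
from h import *
import json
from scipy.spatial.transform import Rotation as R
pos,rpy=json.load(open("pics/s14.json")); T=np.array(pos); Rm=R.from_euler("xyz",rpy,degrees=True).as_matrix()
d=load("wrist14"); P=depthpts(d)
h=cv2.cvtColor(d["frame"],cv2.COLOR_RGB2HSV)
m=((h[...,0]>100)&(h[...,0]<125)&(h[...,1]>150)&(h[...,2]>60)).astype(np.uint8)
n,l,stt,c=cv2.connectedComponentsWithStats(m); i=1+stt[1:,4].argmax(); print(stt[i],c[i]); m=l==i
top=P[m]; zt=np.nanmedian(top[:,2]); print("body top depth z",zt, "mat z",np.nanmedian(P[200:220,320:350,2]))
b=cv2.minAreaRect(np.argwhere(m)[:,::-1].astype(np.float32)); w=onplane(d,cv2.boxPoints(b),23); print("body centre wrist",w.mean(0).round(1), w.round(1))
# spigot axis: bright pixels
f=d["frame"]; v,u=np.nonzero((P[...,2]>8)&(P[...,2]<40)); k=(abs(u-281)<20)&(v>100)&(v<235); pts=P[v[k],u[k]]; 
# columns: centroid of the silhouette per row
rows=np.arange(116,150); cs=[]
for r in rows: x=u[k][v[k]==r]; cs.append((x.min()+x.max())/2)
rows2=np.arange(205,222); 
for r in rows2: x=u[k][v[k]==r]; cs.append((x.min()+x.max())/2)
rr=np.r_[rows,rows2]; p=onplane(d,np.c_[cs,rr],13)[:,:2]; L=cv2.fitLine(p.astype(np.float32),cv2.DIST_L2,0,.01,.01).ravel(); a=np.degrees(np.arctan2(L[1],L[0])); print("axis angle",a, "pt",L[2:])
ends=onplane(d,[[281,112.5],[282,226]],13); print("ends",ends.round(1), np.linalg.norm(ends[0]-ends[1]))
print("body ctr in tool",((w.mean(0)-T)@Rm).round(2))
# other views triangulate
cw=cv2.boxPoints(b).mean(0); o1,v1=rays(d,[c[i]])
for nm,g in (("top14",(0,0)),("scene14",(255,145))):
    e=load(nm); hh=cv2.cvtColor(e["frame"],cv2.COLOR_RGB2HSV); mm=((hh[...,0]>100)&(hh[...,0]<125)&(hh[...,1]>130)&(hh[...,2]>50)).astype(np.uint8); n,l,stt,cc=cv2.connectedComponentsWithStats(mm)
    pr=proj(e,[[416,-268,20]])[0]; j=[q for q in range(1,n) if np.hypot(*(cc[q]-pr))<15 and stt[q,4]>15]
    for q in j: o2,v2=rays(e,[cc[q]]); print(nm,stt[q],cc[q],"tri",tri(o1,v1[0],o2,v2[0]),onplane(e,[cc[q]],20))
E
```

```text
[269 160  24  38 815] [280.62944785 179.10552147]
body top depth z 23.305374235298785 mat z 3.4529672223668797
body centre wrist [ 415.9 -268.3   23. ] [[ 396.8 -267.4   23. ]
 [ 407.6 -251.    23. ]
 [ 435.2 -268.9   23. ]
 [ 424.  -285.7   23. ]]
axis angle -33.738884 pt [ 404.0237  -260.59814]
ends [[ 370.  -237.4   13. ]
 [ 456.1 -293.1   13. ]] 102.52945699234209
body ctr in tool [ -0.19  -0.89 167.97]
top14 [393 251  13  14 108] [399.09259259 257.67592593] tri (array([ 418.11294419, -269.43977693,   12.68451731]), np.float64(0.4726986538739065)) [[ 418.67908854 -267.29333646   20.        ]]
scene14 [249 139  13  12 113] [255.07964602 144.53982301] tri (array([ 417.45242002, -268.93471368,   14.42278382]), np.float64(1.2854160810033668)) [[ 420.50693364 -263.87601697   20.        ]]
```

Emit:
servo_tool(steps="0.001 -0.001 -0.02 0 0 -0.007; 0.001 -0.001 -0.05 0 0 -0.007; 0.001 -0.001 -0.08 0 0 -0.007; 0.001 -0.001 -0.11 0 0 -0.007; 0.001 -0.001 -0.14 0 0 -0.007; 0.001 -0.001 -0.16 0 0 -0.007; 0.001 -0.001 -0.17 0 0 -0.007; 0.001 -0.001 -0.178 0 0 -0.007; 0.001 -0.001 -0.184 0 0 -0.007; 0.001 -0.001 -0.185 0 0 -0.007")

```text
time_s: 14.38
ee_pos: [418.0, -269.8, 4.9]
orientation: [-180.0, -0.0, 56.3]
wrist_force: [0.0, -0.3, 0.2]
grip_width: 0.471
```

```bash
python3 - <<'E'
from h import *
s=st(); shot("wrist",15); st()
E
```

```text
t 14.38 pos [ 418.  -269.8    4.9] rpy [-1.800e+02 -1.000e-02  5.627e+01] q [-37.1  29.  105.5   0.   45.5 -93.3] F [ 0.  -0.3  0.2] T [-0.03 -0.02 -0.03] g 0.471
t 14.43 pos [ 418.  -269.8    5.4] rpy [ 1.7997e+02 -1.0000e-02  5.6270e+01] q [-37.1  28.9 105.5   0.   45.6 -93.3] F [-0.4  0.8 -0.3] T [0.02 0.   0.02] g 0.467
```

View pics/wrist15.png

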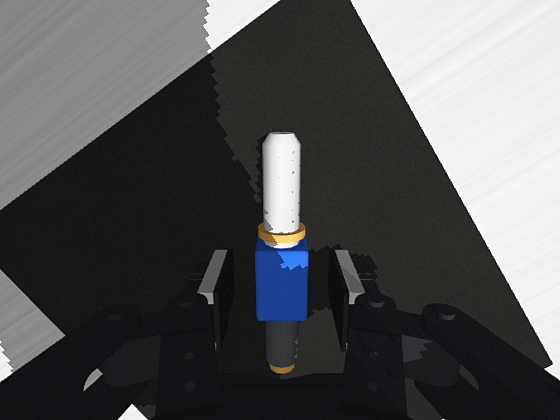

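Emit:
servo_tool(steps="0 0 0 0 0 0; 0 0 0 0 0 0; 0 0 0 0 0 0; 0 0 0 0 0 0; 0 0 0 0 0 0", hand=0.0, force=60)

```text
time_s: 14.85
ee_pos: [418.6, -270.2, 6.5]
orientation: [179.9, -0.0, 56.3]
wrist_force: [-0.1, 1.0, 6.2]
grip_width: 0.219
```

Emit:
servo_tool(steps="0 0 0.01 0 0 0; 0 0 0.03 0 0 0; 0 0 0.05 0 0 0; 0 0 0.08 0 0 0; 0 0 0.11 0 0 0; 0 0 0.13 0 0 0; 0 0 0.145 0 0 0; 0 0 0.145 0 0 0; 0 0 0.145 0 0 0")

```text
time_s: 15.6
ee_pos: [418.7, -270.3, 152.4]
orientation: [179.7, 0.0, 56.3]
wrist_force: [0.3, -0.3, -1.8]
grip_width: 0.216
```

```bash
python3 - <<'E'
from h import *
s=st(); shot("wrist",16); st()
E
```

```text
t 15.6 pos [ 418.7 -270.3  152.4] rpy [1.7974e+02 1.0000e-02 5.6280e+01] q [-37.1  15.3 100.7   0.   63.7 -93.3] F [ 0.3 -0.3 -1.8] T [0.01 0.02 0.05] g 0.216
t 15.65 pos [ 418.4 -270.1  151.4] rpy [179.85  -0.    56.27] q [-37.1  15.4 100.8   0.   63.7 -93.3] F [ 0.3 -0.2 -1.3] T [-0.06 -0.02  0.03] g 0.218
```

View pics/wrist16.png

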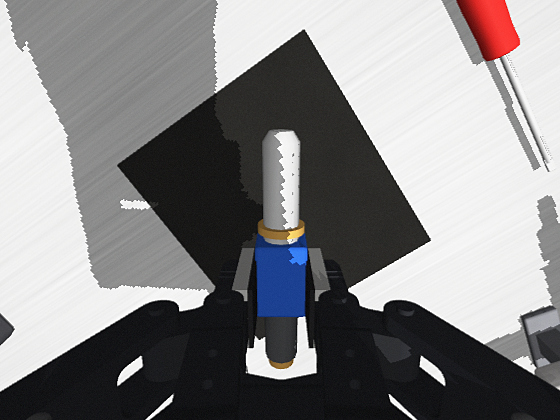

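Held firmly, with the spigot straight ahead. Turning half way round while carrying it to the rail.

Emit:
servo_tool(steps="0.005 0.01 0 0 0 -0.08; 0.01 0.03 0 0 0 -0.2; 0.02 0.05 0 0 0 -0.32; 0.03 0.07 0 0 0 -0.44; 0.04 0.09 0 0 0 -0.56; 0.05 0.11 0 0 0 -0.68; 0.06 0.13 0 0 0 -0.80; 0.065 0.15 0 0 0 -0.92; 0.07 0.17 0 0 0 -1.04; 0.075 0.19 0 0 0 -1.16")

```text
time_s: 16.48
ee_pos: [492.9, -78.9, 150.0]
orientation: [179.9, 0.1, -10.5]
wrist_force: [0.6, -1.1, -0.7]
grip_width: 0.216
```

Emit:
servo_tool(steps="0.005 0.01 0 0 0 -0.12; 0.01 0.02 0 0 0 -0.24; 0.015 0.03 0 0 0 -0.36; 0.02 0.04 0 0 0 -0.48; 0.025 0.05 0 0 0 -0.60; 0.03 0.06 0 0 0 -0.72; 0.035 0.07 0 0 0 -0.84; 0.037 0.08 0 0 0 -0.96; 0.037 0.087 0 0 0 -1.08; 0.037 0.087 0 0 0 -1.20")

```text
time_s: 17.32
ee_pos: [529.4, 9.2, 148.5]
orientation: [179.7, 0.2, -79.6]
wrist_force: [0.0, 0.1, -1.4]
grip_width: 0.219
```

```bash
python3 - <<'E'
from h import *
s=st()
E
```

```text
t 17.32 pos [529.4   9.2 148.5] rpy [179.72   0.18 -79.56] q [-3.  19.6 95.6  0.1 65.1 76.5] F [ 0.   0.1 -1.4] T [-0.05 -0.03  0.04] g 0.219
```

Emit:
servo_tool(steps="0 0 0 0 0 -0.12; 0 0 0 0 0 -0.24; 0 0 0 0 0 -0.36; 0 0 0 0 0 -0.37; 0 0 0 0 0 -0.37; 0 0 0 0 0 -0.37")

```text
time_s: 17.82
ee_pos: [529.2, 9.3, 147.9]
orientation: [179.7, 0.2, -100.5]
wrist_force: [0.7, -0.0, -1.4]
grip_width: 0.22
```

```bash
python3 - <<'E'
from h import *
import json
shot("wrist",17); s=st(); json.dump([list(s["ee_pos"]),list(s["orientation"])],open("pics/s17.json","w")); shot("top",17); shot("scene",17)
E
```

```text
t 17.87 pos [529.2   9.2 148.1] rpy [ 179.68    0.18 -100.58] q [-3.1 19.6 95.7  0.2 65.  97.4] F [ 0.2 -1.  -1. ] T [-0.05  0.01  0.01] g 0.218
```

View pics/wrist17.png

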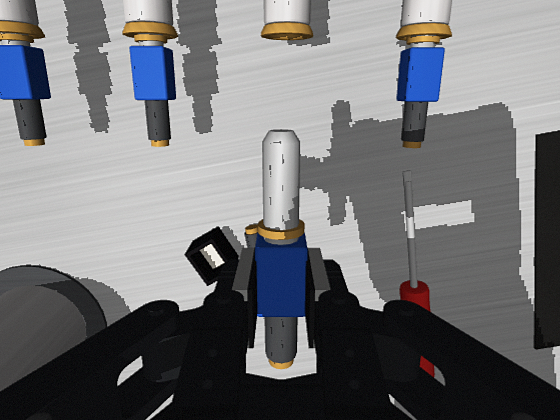

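View pics/scene17.png

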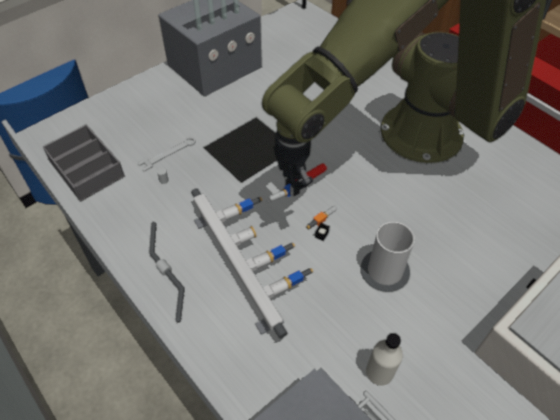

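Emit:
servo_tool(steps="0 0 -0.02 0 0 0; 0 0 -0.045 0 0 0; 0 0 -0.07 0 0 0; 0 0 -0.085 0 0 0; 0 0 -0.095 0 0 0; 0 0 -0.100 0 0 0; 0 0 -0.100 0 0 0; 0 0 -0.100 0 0 0")

```text
time_s: 18.63
ee_pos: [529.7, 9.2, 49.1]
orientation: [179.8, 0.2, -100.6]
wrist_force: [0.4, 0.1, -1.2]
grip_width: 0.216
```

```bash
python3 - <<'E'
from h import *
import json
shot("wrist",18); s=st(); json.dump([list(s["ee_pos"]),list(s["orientation"])],open("pics/s18.json","w")); shot("top",18); shot("scene",18)
E
```

```text
t 18.68 pos [529.9   9.2  49.3] rpy [ 179.79    0.19 -100.63] q [-3.1 27.7 99.4  0.3 53.1 97.4] F [-0.  -0.1 -0.6] T [-0.01 -0.01 -0.04] g 0.22
```

View pics/wrist18.png

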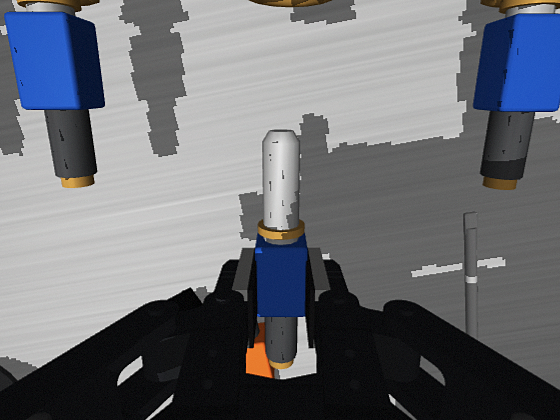

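```bash
cat > meas.py <<'E'
from h import *
import json,sys
from scipy.spatial.transform import Rotation as R
def blue(d):
    h=cv2.cvtColor(d["frame"],cv2.COLOR_RGB2HSV)
    m=((h[...,0]>100)&(h[...,0]<125)&(h[...,1]>150)&(h[...,2]>50)).astype(np.uint8)
    n,l,stt,c=cv2.connectedComponentsWithStats(m); return [(c[i],l==i,stt[i]) for i in range(1,n) if stt[i,4]>400]
def axisline(d,P,mask,zax,v0,v1):
    rr=[];cs=[]
    for r in range(v0,v1):
        x=np.nonzero(mask[r])[0]
        if len(x)>6: rr.append(r); cs.append((x.min()+x.max())/2)
    p=onplane(d,np.c_[cs,rr],zax); L=cv2.fitLine(p[:,:2].astype(np.float32),cv2.DIST_L2,0,.01,.01).ravel()
    dr=L[:2]*np.sign(L[0]); return np.degrees(np.arctan2(dr[1],dr[0])), L[2:], dr
E
python3 - <<'E'
from meas import *
d=load("wrist18"); P=depthpts(d); pos,rpy=json.load(open("pics/s18.json"))
B=blue(d)
for c,m,s in B:
    # body top patch
    e=cv2.erode(m.astype(np.uint8),np.ones((9,9)))>0; z=P[...,2][e]; print(c.round(1),s,"top z pct",np.nanpercentile(z,[10,50,90]).round(1), "mean xy",np.nanmean(P[e],0).round(1))
H=(P[...,2]>42)&(P[...,2]<72)
U=np.arange(560)[None]; 
reg=dict(left=(H&(U>30)&(U<115),112,176,55),right=(H&(U>465)&(U<545),112,176,55))
Hi=(P[...,2]>40)&(P[...,2]<75)
reg["held"]=(Hi&(U>255)&(U<308),145,215,56)
out={}
for k,(m,a,b,z) in reg.items():
    out[k]=axisline(d,P,m,z,a,b); print(k,out[k])
    zt=[np.nanmax(P[r][m[r]][:,2]) for r in range(a,b,6)]; print("  crest z",np.round(zt,1))
x=np.array([np.cos(np.radians(-10.8)),np.sin(np.radians(-10.8))]); y=np.array([-x[1],x[0]])
for k in out: print(k,"lateral",(out[k][1]@y).round(2), "fwd", (out[k][1]@x).round(1))
for k in ("left","right"): print(k,"tip row")
# inlet
print("inlet",onplane(d,[[281,129.5]],56), "tips L,R", onplane(d,[[78,186],[500,188]],55))
E
```

```text
[45.1 60.7] [   4   12   98   98 6336] top z pct [64.7 65.5 66.4] mean xy [623.7  69.4  65.5]
[520.   64.6] [ 473   14   87   98 7600] top z pct [56.  65.1 66.2] mean xy [593.6 -83.   63.4]
[280.6 278.1] [ 255  233   53   84 3709] top z pct [65.2 65.9 66.7] mean xy [532.5   9.   65.9]
left (np.float32(-11.414442), array([596.2557 ,  76.08614], dtype=float32), array([ 0.98022133, -0.19790442], dtype=float32))
  crest z [63.6 62.9 63.3 63.1 63.2 63.2 63.3 63.3 63.2 63.1 63.9]
right (np.float32(-10.656626), array([566.43365, -82.14081], dtype=float32), array([ 0.9827531, -0.1849227], dtype=float32))
  crest z [63.6 63.3 63.5 63.8 64.2 63.4 63.4 62.9 62.7 63.2 63.1]
held (np.float32(-10.715749), array([568.64136  ,   2.2451355], dtype=float32), array([ 0.9825617, -0.1859367], dtype=float32))
  crest z [63.7 63.3 63.4 63.7 63.3 63.4 63.  63.7 63.4 63.4 63.9 63.6]
left lateral 186.47 fwd 571.4
right lateral 25.45 fwd 571.8
held lateral 108.76 fwd 558.1
left tip row
right tip row
inlet [[587.05788004  -1.41576353  56.        ]] tips L,R [[580.37518794  79.07264778  55.        ]
 [549.73781203 -79.60012282  55.        ]]
```

The spigot crest (63.4) is level with the neighbouring barrels (63.3). The spigot sits about 2.8 mm left of the midline between them. I correct that and advance 28 mm for a close check.

Emit:
servo_tool(steps="0 -0.002 0 0 0 -0.002; 0.003 -0.0035 0 0 0 -0.004; 0.010 -0.005 0 0 0 -0.004; 0.018 -0.0065 0 0 0 -0.004; 0.024 -0.0075 0 0 0 -0.004; 0.027 -0.008 0 0 0 -0.004; 0.027 -0.008 0 0 0 -0.004; 0.027 -0.008 0 0 0 -0.004")

```text
time_s: 19.45
ee_pos: [556.8, 1.2, 49.0]
orientation: [179.8, 0.2, -100.9]
wrist_force: [-0.5, -0.2, -0.5]
grip_width: 0.214
```

```bash
python3 - <<'E'
from h import *
import json
shot("wrist",19); s=st(); json.dump([list(s["ee_pos"]),list(s["orientation"])],open("pics/s19.json","w")); d=shot("top",19); e=shot("scene",19)
a=cv2.resize(d["frame"][135:265,240:350,::-1],None,fx=4,fy=4,interpolation=cv2.INTER_CUBIC); b=cv2.resize(e["frame"][170:300,220:320,::-1],None,fx=3.6,fy=4,interpolation=cv2.INTER_CUBIC); cv2.imwrite("pics/c19.png",np.hstack([a,b[:,:360]]))
E
```

```text
t 19.5 pos [556.6   1.3  49.1] rpy [ 179.77    0.19 -100.86] q [-3.7 30.5 94.9  0.3 54.8 97. ] F [-0.6 -0.9 -0.5] T [0.01 0.03 0.01] g 0.214
```

View pics/wrist19.png

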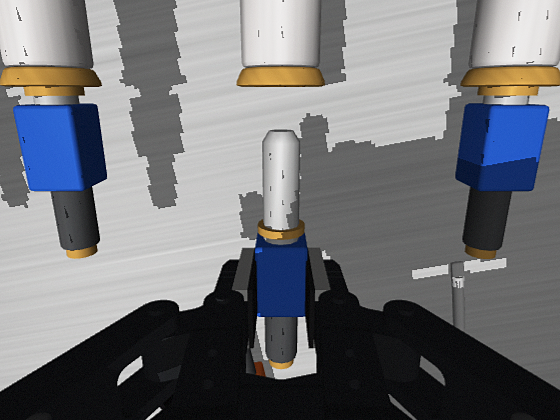

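View pics/c19.png

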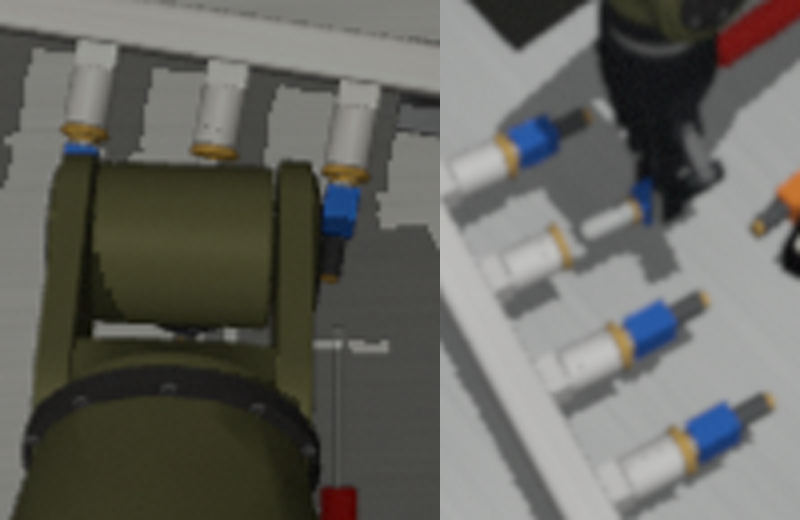

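```bash
python3 - <<'E'
from meas import *
d=load("wrist19"); P=depthpts(d); U=np.arange(560)[None]; H=(P[...,2]>40)&(P[...,2]<80)
reg=dict(cup=(H&(U>225)&(U<335),5,62,55),held=(H&(U>255)&(U<308),145,215,55),left=(H&(U>40)&(U<110),200,244,55),right=(H&(U>455)&(U<520),200,244,55))
x=np.array([np.cos(np.radians(-10.95)),np.sin(np.radians(-10.95))]); y=np.array([-x[1],x[0]])
for k,(m,a,b,z) in reg.items():
    o=axisline(d,P,m,z,a,b); zt=[np.nanmax(P[r][m[r]][:,2]) for r in range(a,b,6)]
    print(k,"ang",o[0],"lat",(o[1]@y).round(2),"fwd",(o[1]@x).round(1),"crest",np.median(zt).round(2))
h=cv2.cvtColor(d["frame"],cv2.COLOR_RGB2HSV); m=(h[...,0]>10)&(h[...,0]<28)&(h[...,1]>100)&(U>225)&(U<335); m[:60]=0;m[95:]=0
v,u=np.nonzero(m); print("funnel cols",np.percentile(u,[0.5,99.5]),"rows",v.min(),v.max(), "crest z",np.nanmax(P[m][:,2]), "front fwd", onplane(d,[[281,v.max()]],65)[0][:2]@x, "inlet fwd", onplane(d,[[281,129.5]],58)[0][:2]@x)
e=load("scene19"); 
E
```

```text
cup ang -11.000716 lat 107.51 fwd 637.0 crest 69.88
held ang -10.955928 lat 107.35 fwd 585.7 crest 63.67
left ang -11.405848 lat 188.02 fwd 568.7 crest 63.39
right ang -10.47509 lat 26.99 fwd 568.9 crest 63.14
funnel cols [238.   322.76] rows 66 86 crest z 72.78575626161229 front fwd 619.7076229545956 inlet fwd 604.9076955038252
```

The cup axis (lateral 107.51, −11.00°) and the spigot (107.35, −10.96°) agree. The spigot is about 0.3 mm high. I advance slowly into the funnel.

Emit:
servo_tool(steps="0.003 -0.0005 -0.0003 0 0 0; 0.006 -0.001 -0.0003 0 0 0; 0.009 -0.0016 -0.0003 0 0 0; 0.012 -0.0022 -0.0003 0 0 0; 0.015 -0.0028 -0.0003 0 0 0; 0.018 -0.0034 -0.0003 0 0 0; 0.021 -0.0039 -0.0003 0 0 0; 0.0236 -0.0044 -0.0003 0 0 0; 0.0236 -0.0044 -0.0003 0 0 0")

```text
time_s: 20.35
ee_pos: [580.6, -3.2, 48.9]
orientation: [179.8, 0.2, -100.9]
wrist_force: [0.0, 0.2, -0.8]
grip_width: 0.215
```

```bash
python3 - <<'E'
from h import *
shot("wrist",20); s=st()
E
```

```text
t 20.4 pos [580.4  -3.2  48.9] rpy [ 179.78    0.19 -100.87] q [-4.  33.  90.8  0.3 56.3 96.7] F [ 0.   0.5 -1.3] T [0.03 0.03 0.  ] g 0.218
```

View pics/wrist20.png

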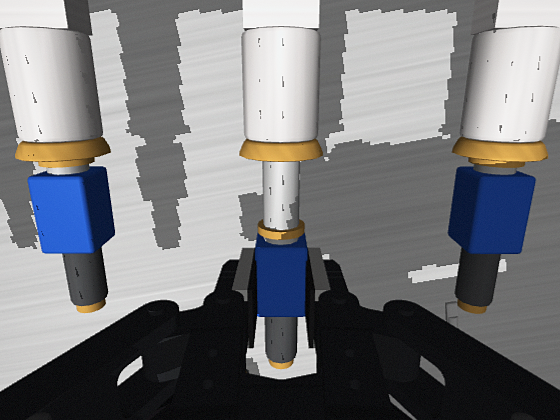

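The spigot has entered the funnel on line, at (282,160), with no contact force. I push on in small steps and watch the force.

Emit:
servo_tool(steps="0.002 -0.0004 0 0 0 0; 0.004 -0.0008 0 0 0 0; 0.006 -0.0012 0 0 0 0; 0.008 -0.0015 0 0 0 0; 0.010 -0.0019 0 0 0 0; 0.0118 -0.0023 0 0 0 0; 0.0118 -0.0023 0 0 0 0")

```text
time_s: 20.98
ee_pos: [592.5, -5.5, 48.9]
orientation: [179.8, 0.2, -100.9]
wrist_force: [0.8, -0.9, -1.1]
grip_width: 0.219
```

Emit:
servo_tool(steps="0.0015 -0.0003 0 0 0 0; 0.003 -0.0006 0 0 0 0; 0.0045 -0.0009 0 0 0 0; 0.0045 -0.0009 0 0 0 0")

```text
time_s: 21.32
ee_pos: [597.3, -6.5, 48.8]
orientation: [179.8, 0.2, -100.9]
wrist_force: [-0.7, 0.2, -3.1]
grip_width: 0.219
```

```bash
python3 - <<'E'
from h import *
shot("wrist",21); s=st()
E
```

```text
t 21.37 pos [597.3  -6.5  48.8] rpy [ 179.82    0.19 -100.87] q [-4.2 34.8 87.9  0.3 57.5 96.5] F [ 0.8  0.3 -2.6] T [ 0.05 -0.1  -0.02] g 0.216
```

View pics/wrist21.png

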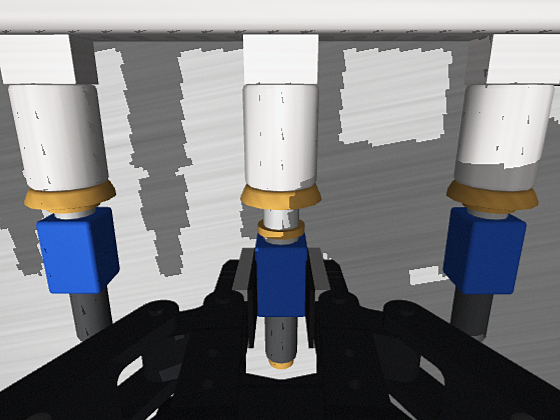

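About 9–10 mm remain, judging by the fitted neighbours (body edge at row 208, mine at 237).

Emit:
servo_tool(steps="0.0012 -0.0002 0 0 0 0; 0.0024 -0.0005 0 0 0 0; 0.0036 -0.0007 0 0 0 0; 0.0048 -0.0009 0 0 0 0; 0.006 -0.0012 0 0 0 0")

```text
time_s: 21.78
ee_pos: [603.3, -7.6, 48.8]
orientation: [179.8, 0.2, -100.9]
wrist_force: [-3.6, 0.9, -1.3]
grip_width: 0.213
```

Emit:
servo_tool(steps="0.0008 -0.0002 0 0 0 0; 0.0014 -0.0003 0 0 0 0; 0.002 -0.0004 0 0 0 0")

```text
time_s: 22.03
ee_pos: [605.3, -8.1, 48.7]
orientation: [179.8, 0.2, -100.9]
wrist_force: [-3.6, 1.0, -1.6]
grip_width: 0.219
```

```bash
python3 - <<'E'
from h import *
s=st()
E
```

```text
t 22.03 pos [605.3  -8.1  48.7] rpy [ 179.8     0.19 -100.87] q [-4.3 35.7 86.4  0.3 58.1 96.4] F [-3.6  1.  -1.6] T [0.16 0.57 0.  ] g 0.219
```

Emit:
servo_tool(steps="0.0005 -0.0001 0 0 0 0; 0.001 -0.0002 0 0 0 0; 0.001 -0.0002 0 0 0 0")

```text
time_s: 22.28
ee_pos: [606.6, -8.3, 48.8]
orientation: [179.8, 0.2, -100.9]
wrist_force: [-2.0, -0.1, -2.2]
grip_width: 0.215
```

Emit:
servo_tool(steps="0.0005 -0.0001 0 0 0 0; 0.001 -0.0002 0 0 0 0; 0.001 -0.0002 0 0 0 0")

```text
time_s: 22.53
ee_pos: [607.3, -8.5, 48.7]
orientation: [179.8, 0.2, -100.9]
wrist_force: [-6.2, 1.7, 0.9]
grip_width: 0.213
```

Emit:
servo_tool(steps="0.0005 -0.0001 0 0 0 0; 0.001 -0.0002 0 0 0 0; 0.001 -0.0002 0 0 0 0")

```text
time_s: 22.78
ee_pos: [607.3, -8.5, 48.5]
orientation: [179.6, 0.2, -100.9]
wrist_force: [-12.4, 3.1, 3.6]
grip_width: 0.217
```

```bash
python3 - <<'E'
from h import *
s=st(); shot("wrist",22)
E
```

```text
t 22.78 pos [607.3  -8.5  48.5] rpy [ 179.61    0.18 -100.86] q [-4.3 36.  85.9  0.3 58.5 96.4] F [-12.4   3.1   3.6] T [ 0.37  1.76 -0.01] g 0.217
```

View pics/wrist22.png

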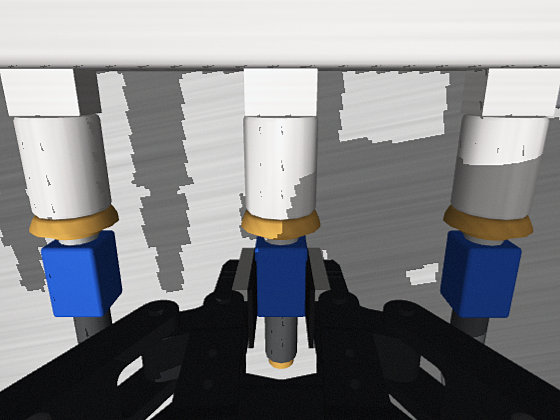

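The force rose to 12.8 N while the tool stopped, so it is on the floor; the body edge against the funnel now matches the fitted neighbours. Letting go.

Emit:
servo_tool(steps="-0.0004 0 0 0 0 0; -0.0004 0 0 0 0 0; -0.0004 0 0 0 0 0; -0.0004 0 0 0 0 0; -0.0004 0 0 0 0 0", hand=0.04)

```text
time_s: 23.25
ee_pos: [607.2, -8.6, 48.7]
orientation: [179.7, 0.2, -100.9]
wrist_force: [0.1, -0.3, -0.4]
grip_width: 0.468
```

```bash
python3 - <<'E'
from h import *
s=st(); shot("wrist",23)
E
```

```text
t 23.25 pos [607.2  -8.6  48.7] rpy [ 179.66    0.18 -100.87] q [-4.4 36.  85.9  0.3 58.4 96.4] F [ 0.1 -0.3 -0.4] T [-0.05 -0.02 -0.01] g 0.468
```

View pics/wrist23.png

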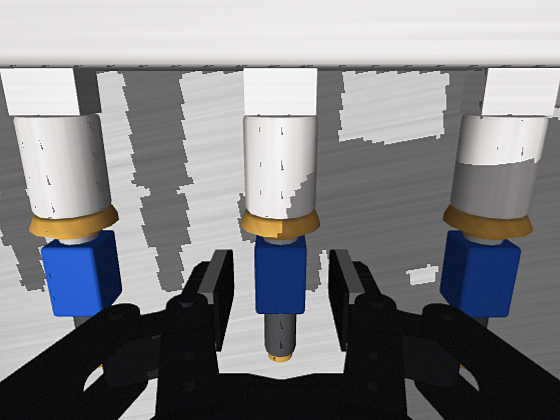

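Both pads stand clear of the body, which stays in place at (281,275). Retreating straight up, then back.

Emit:
servo_tool(steps="0 0 0.008 0 0 0; 0 0 0.025 0 0 0; 0 0 0.05 0 0 0; 0 0 0.08 0 0 0; -0.01 0 0.11 0 0 0; -0.03 0 0.135 0 0 0; -0.06 0 0.15 0 0 0; -0.08 0 0.15 0 0 0; -0.08 0 0.15 0 0 0; -0.08 0 0.15 0 0 0")

```text
time_s: 24.13
ee_pos: [527.0, -8.6, 199.9]
orientation: [179.8, 0.2, -100.9]
wrist_force: [0.7, 0.6, 0.1]
grip_width: 0.469
```

```bash
python3 - <<'E'
from meas import *
d=shot("wrist",24); s=st(); e=shot("scene",24); t=shot("top",24)
P=depthpts(d)
# nozzle tips and bodies relative to neighbours
for c,m,q in blue(d):
    v,u=np.nonzero(m); p=onplane(d,[[u.mean(),v.min()],[u.mean(),v.max()]],65); er=cv2.erode(m.astype(np.uint8),np.ones((5,5)))>0
    print(c.round(1),q[4],"top z",np.nanmedian(P[er][:,2]).round(2),"ends",p.round(1).tolist())
h=cv2.cvtColor(d["frame"],cv2.COLOR_RGB2HSV); m=((h[...,0]>10)&(h[...,0]<28)&(h[...,1]>100)&(h[...,2]>60)).astype(np.uint8); n,l,stt,c=cv2.connectedComponentsWithStats(m)
for i in range(1,n):
    if stt[i,4]>40: print("brass",c[i].round(1),stt[i,4],onplane(d,[c[i]],58).round(1))
E
```

```text
t 24.18 pos [527.5  -8.6 199.4] rpy [ 179.72    0.19 -100.87] q [-5.  16.1 92.9  0.2 71.2 95.8] F [-0.1 -0.1  0.1] T [-0.07  0.    0.06] g 0.466
[37.4 78.8] 1196 top z 65.46 ends [[652.6, 142.9, 65.0], [624.9, 153.9, 65.0]]
[149.1  78.8] 1186 top z 65.48 ends [[637.6, 65.4, 65.0], [609.4, 73.9, 65.0]]
[369.8  78.6] 1356 top z 65.35 ends [[608.0, -87.2, 65.0], [579.0, -83.6, 65.0]]
[260.2  79.9] 1163 top z 63.38 ends [[622.0, -11.4, 65.0], [593.4, -5.4, 65.0]]
brass [35.1 42.8] 354 [[663.3 145.1  58. ]]
brass [148.1  44.7] 461 [[646.7  65.9  58. ]]
brass [259.9  42.7] 342 [[632.7 -13.   58. ]]
brass [371.3  44.8] 489 [[616.2 -90.9  58. ]]
brass [36.9 50.4] 124 [[658.2 145.7  58. ]]
brass [259.9  51. ] 124 [[627.3 -11.8  58. ]]
brass [ 53.5 136. ] 70 [[598.  156.2  58. ]]
brass [157.3 136. ] 68 [[582.9  77.9  58. ]]
brass [261.4 135.9] 67 [[ 5.679e+02 -5.000e-01  5.800e+01]]
brass [365.5 136. ] 70 [[552.7 -78.7  58. ]]
brass [236.9 212. ] 57 [[511.6  31.6  58. ]]
brass [246.1 255.6] 595 [[472.3  32.7  58. ]]
```

View pics/wrist24.png

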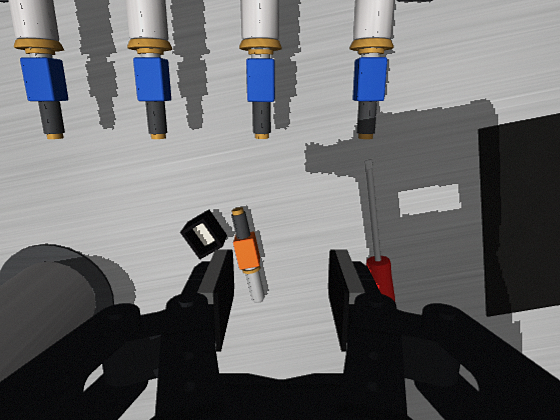

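View pics/scene24.png

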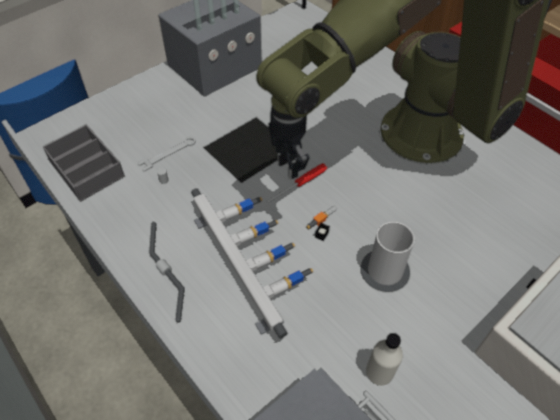

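```bash
python3 - <<'E'
from h import *
a=load("scene0")["frame"].astype(int); b=load("scene24")["frame"].astype(int)
# bystanders: centroid shifts in the scene view
for n,(u0,u1,v0,v1,f) in dict(orange=(305,340,200,226,lambda x:(x[...,0]>150)&(x[...,2]<90)),plug=(310,335,222,242,lambda x:x.max(2)<40),wrench=(138,200,135,170,lambda x:x.min(2)>165),cleaner=(385,402,330,352,lambda x:x.max(2)<40),socket=(155,172,165,185,lambda x:x.max(2)<140)).items():
    c=[np.argwhere(f(x[v0:v1,u0:u1])).mean(0).round(1) for x in (a,b)]; print(n,*c)
from cell import hand_in
print(hand_in()); st()
E
```

```text
orange [16.4 15. ] [16.6 15.1]
plug [ 9.9 11.3] [10.  11.3]
wrench [nan nan] [nan nan]
cleaner [10.8  7.4] [10.8  7.3]
socket [12.8  8. ] [13.   8.2]
the job is handed in; nothing more can be done
None
the job is handed in; nothing more can be done<stdin>:5: RuntimeWarning: Mean of empty slice.
  ret = um.true_divide(
```

I lifted the blue injector out of the pot, laid it flat on the mat and let go. I then picked it up by its body, pushed it home in the empty cup, let go, backed off and handed the job in at about 24 s. No verdict was reported.

**Insertion:** before the floor the push met only about 3–6 N. The tool then stopped and the force rose to about 13 N, well under the 60 N limit.

**Last checks:**
- **Depth:** in the last wrist picture all four nozzle tips lie on one line at equal spacing, so the injector is as deep as the fitted ones.
- **Contact:** after release the pads stood clear of the body and the wrist force read about zero.
- **Bystanders:** the old injector, plug, cleaner and socket moved less than half a pixel between the first and last scene pictures.

**What disagreed or failed:**
- **Sag:** the body top sits about 2 mm lower than its neighbours (63.4 against 65.4 mm). By my geometry the bore's play limits this to about 0.07 rad of tilt, inside the 0.12 rad allowed.
- **Pot:** while going into the pot the gripper leaned lightly on something, about 8 N, most likely the rim.
- **Wrench and screwdriver:** my colour mask for the wrench found nothing and I did not measure the screwdriver. By eye both look unmoved in the last pictures.

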